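# Leak-test capped vials in the vacuum pot

## Task

Get the two or three capped vials in the small wooden stand ready for their leak test in the vacuum pot. Vent it first by turning the blank round selector anticlockwise right back to its end stop; only then unscrew the lid all the way, swing it fully aside on its arm and stand every vial upright on the floor of the pot. Swing the lid back over the pot, screw it fully home, and only then set the vacuum: turn the selector clockwise exactly five clicks from its end stop and let go with it resting in the click.

Things in the scene. Friction and masses are not known exactly. Their poses are not given: they have to be found in the camera images.
- selector_grip (a point): vacuum selector: a blank round fluted black knob, 37 mm across, 30 mm high, no pointer, vertical axis, on the instrument's top plate at its left front. Point on its axis, 11 mm below the knob's top, 25 mm above the plate (plate 45 mm above the bench). The lid and pot begin 0.10 m away on one side, on the other an open wooden box (lid up, 0.13 m high) about 0.10 m away.
- selector (a joint): selector angle, rad: 0 at the anticlockwise end stop (vented), growing clockwise seen from above to 4.19 at the other stop. It clicks every 30 degrees (0.524 rad), the end stop being click 0. About 0.15 N m turns it out of a click; let go, it falls into the nearest click. Starts 4 to 7 clicks up.
- lid_bar (a point): upright black bar handle on top of the pot's screw lid, 60 mm long (own x), 14 mm thick (own y), 36 mm high. Point on the lid's axis, 14 mm below the bar's top, 22 mm above its lower edge; 4 mm under that lies the swing arm when the lid is down. The lid, a 142 mm knurled steel disc under the arm, turns with the bar.
- lid_cap (a joint): turn of the screw lid relative to its arm, rad: 0 screwed home, growing anticlockwise seen from above (unscrewing) to a stop at 2.4, where lid and bar have risen 14 mm and the 8 mm deep plug under the lid is clear of the pot's mouth. Takes about 0.15 N m, stays where it is left.
- lid_handle (a point): upright round black handle on the free end of the swing arm that carries the lid: 16 mm across, standing 44 mm above the arm. Point on its axis, 28 mm above the arm, 16 mm below its own top. May be pinched from above and may turn in the grip as the arm swings.
- lid_arm_axis (a point): point on the vertical axis of the swing arm's post, at the height of lid_handle, which moves on a circle of 163 mm about it; the lid's axis moves on one of 88 mm.
- lid_arm (a joint): angle of the swing arm, rad: 0 with the lid square over the pot (a stop), growing clockwise seen from above as it swings aside, to a stop at 2.3. It keeps its height and stays where it is left; about 1 N at the handle moves it. While the lid is screwed down its plug sits in the pot and the arm cannot swing.
- pot_floor (a point): vacuum pot: round upright aluminium vessel on the instrument, inside 124 mm across, 62 mm deep, wall 4 mm. Point: centre of its flat inner floor, 50 mm above the bench; x, y axes are the instrument's (front is -x). The lid parks 0.16 m off, toward 0.34 x + 0.94 y; its bar then tops 0.10 m above the pot's rim.
- stand_top (a point): light wooden vial stand, a loose block 46 x 164 x 24 mm (own x, y, z) lying on the bench to the robot's left, 0.35 kg, with three blind holes in a row along y, 58 mm apart, 26 mm across and 16 mm deep (floor 8 mm above the bench). Point: centre of its top. Tall things near: the open box (y below 0.12, x over 0.48), a test-tube rack (x over 0.68), a tray (y over 0.47).
- vial_a_mid (a point): capped glass sample vial (white cap), 24 mm across, 52 mm tall, about 22 g, standing in one of the stand's holes; absent in some runs. Point on its axis half-way up, 26 mm above its foot and 10 mm above the stand's top at the start; own z is the vial's axis. The cap, 22 mm across, is its top 12 mm; hold it by cap or body.
- vial_b_mid (a point): capped glass sample vial (black cap), 24 mm across, 52 mm tall, about 22 g, standing in one of the stand's holes; absent in some runs. Point on its axis half-way up, 26 mm above its foot and 10 mm above the stand's top at the start; own z is the vial's axis. The cap, 22 mm across, is its top 12 mm; hold it by cap or body.
- vial_c_mid (a point): capped glass sample vial (white cap), 24 mm across, 52 mm tall, about 22 g, standing in one of the stand's holes; absent in some runs. Point on its axis half-way up, 26 mm above its foot and 10 mm above the stand's top at the start; own z is the vial's axis. The cap, 22 mm across, is its top 12 mm; hold it by cap or body.
Not all that is in view belongs to the job. Leave any purple look-alike of the part that bears vial_b_mid alone. What is shaped like the part that bears vial_a_mid but blue is not meant.

How it is judged (in metres and radians):
On the way, in this order (a step that is already met when the one before it is completed fails the run):
1. the pot is vented: the selector is back at its end stop, the lid still screwed down (value of joint selector below 0.12 rad and value of joint lid_cap below 0.4 rad), for 0.2 s.
2. the lid is unscrewed and swung fully aside (value of joint lid_arm above 1.95 rad and value of joint lid_cap above 1.6 rad), for 0.2 s.
3. every vial stands upright on the floor of the pot (horizontal distance between each of vial_a_mid, vial_b_mid, vial_c_mid and pot_floor below 0.056 m and z of vial_a_mid in the frame of pot_floor between 0.018 and 0.034 m and angle between each of vial_a_mid, vial_b_mid, vial_c_mid's own z axis and vertical below 0.2 rad and z of vial_b_mid in the frame of pot_floor between 0.018 and 0.034 m and z of vial_c_mid in the frame of pot_floor between 0.018 and 0.034 m), for 0.4 s.
4. the lid is swung back and screwed fully home (value of joint lid_arm below 0.1 rad and value of joint lid_cap below 0.15 rad), for 0.2 s.
At the end, for the whole second after the job is handed in: The selector rests in the fifth click from its end stop (2.618 rad, within 0.15), the lid arm is over the pot (within 0.1 rad of its stop) and the lid screwed home (within 0.15 rad), and every vial stands upright (within 0.2 rad) on the floor of the pot (all of step 3 and all of step 4 and value of joint selector between 2.468 and 2.768 rad and velocity of joint selector between -0.1 and 0.1 rad/s); the robot touches nothing.
It fails at once if the lid is loose (turned more than 0.4 rad from home) while the selector is off its end stop by more than 0.4 rad: vacuum on an open pot (value of joint each of lid_cap, selector above 0.4 rad).
Of vial_a, vial_b, vial_c only 2 to 3 are there at a start; the rules pass over those that are not, and their reading is None.
At some moment in a run one of vial_stand may be knocked a few centimetres aside while the robot is not near it.
It also fails if it takes over 210 s, if anything falls off the work surface, if the arm or the gripper's body presses on something with over 40 N, if the wrist force passes 120 N, or if a joint passes its speed limit or range.

## Robot

A 6-joint arm with a two-finger parallel gripper is mounted at the origin on a cart in front of the work surface, level with it; the furniture and walls round the work are solid. World frame = base frame: x ahead of the robot, y to its left, z up, the work surface at z = 0. Lengths are in m, angles in degrees, forces in N, time in s.
With the tool pointing down it reaches from about 0.25 to 0.725 m from the base axis. Payload 9.7 kg.
Tool frame: the origin (TCP) lies at the very end of the fingers, on their centre line; the grasp point (between the pads) lies 19 mm behind it; x points along the fingers, z is the direction in which the jaws open and shut, and the axes are right-handed (so a half turn about x gives the same grasp; the last joint's range is limited). The gripper opens to 85 mm and grips with 20 to 120 N. Pads are 22 mm wide; open, the fingers measure 114 mm over their backs; the gripper's body (76 mm by 85 mm) begins 54 mm behind the grasp point. The pads swing forward as they close: fully open they stand 13 mm farther back than shut.
Start: joints at [0, 4.979, 10.078, 95.1, 0, 90], TCP at [0.55, -0, 0.231] pointing down, gripper open.
Joint ranges: [-179.16, 179.16], [-48.56, 103.87], [-65.8, 70.77], [-126.05, 130.52], [-82.76, 87.17], [-180, 180]. Speed limits (degrees/s): [127.2, 127.2, 147.25, 180, 180, 180].

## Interface

Orientations are given as [roll, pitch, yaw] about the fixed x, y, z axes, in that order (R = Rz(yaw) Ry(pitch) Rx(roll)).
In Python, from workcell import sensors, vision, job_done gives the robot as it stands.
- The arm moves only by the tool carry_out, never from a script. Its argument "increments" is a list of rows, each a list of 7 numbers: the turn, a rotation vector about the tool's x, y, z in degrees, then the shift along the tool's x, y, z in mm, then the opening in per cent of the stroke, from 0 (shut) to 100 (fully open). A call has 1 to 12 rows; each row shifts and turns the commanded pose from where the row before left it, along the tool's axes as they then stand; what a row does not reach is not made up. A row lasts 1/8 s, in which the tool goes at most 62.5 mm and 10.7 degrees, less where a joint would pass 70% of its speed; a pose out of reach is approached as far as the arm can. A call is refused whole if a number of a shift passes 62.5 or a number of a turn 10.7, either way. A call with a gripper value outside its range is refused whole. The fingers move at their own pace and stop on an object; "squeeze" is the grip in N (left out, the last holds). Time passes only in rows, so rows that do not move let the fingers close. It gives the time, the measured TCP pose, the force and the opening at its end, in the units of the state.
- sensors.get_obs(): the state, without advancing time (a new reading comes with each control period).
- vision.camera(name): name is "scene" or "side" or "wrist"; returns the picture (480x640x3 uint8, red, green, blue); there is no depth.
- vision.calibration(name): a dict with "camera_matrix" (3x3 intrinsics, pixels), "extrinsics" (4x4, takes a point from world to camera coordinates); the wrist camera has in their place "mount" (4x4, takes a point from camera to tool coordinates, whose origin is the TCP and whose axes are the tool frame's). Camera axes: x right, y up, looking along -z (the intrinsics and any distortion apply to the point x, -y, -z); pixel columns grow to the right and rows downward; lengths in m; the calibration is good to about 2 mm. The wrist camera is an equidistant fisheye: a pixel r from the principal point sees the ray r / f radians off the axis. A picture is of the moment at which its call begins: read the wrist's pose just before it. calibration takes no time and is no camera call.
- job_done(): hands the job in, once; it reports no verdict.
The state is a dict: "time": time; "q": joint angles; "qd": joint speeds; "joint_efforts": joint torques, N m; "ee_pos": TCP position; "tcp_rot": TCP orientation; "wrist_force": force on the tool from outside, world axes, zero at the start; "torque": the same for the moment, N m; "opening": finger opening in m.
Only numpy, scipy, OpenCV 4.12 (cv2) and the standard library are available. Lean on these libraries where they do the work, as an engineer would, in place of code of your own. Each camera call takes 0.05 s, during which the arm holds its last target.

## Working session

There is one attempt and no reset: what is moved stays moved. The work goes in short steps, Python scripts to look and compute and a tool call to move; the robot and the scene stay as the last step left them, time stands still between calls to the robot, and variables do not carry over. Pictures are saved under pics/ and viewed, and the job is handed in when it is done.

Besides the shell and the picture viewer there is one more tool, called after "Call:" as name(argument=value, ...) on one line, values as JSON. carry_out: Moves the arm, as the interface text tells. Its arguments: {"type":"object","properties":{"increments":{"type":"array"},"squeeze":{"type":"number"}},"required":["increments"]}

```bash
ls; mkdir -p pics; python3 - <<'E'
from workcell import sensors, vision
import cv2, numpy as np
o=sensors.get_obs(); print(o)
for n in ["scene","side","wrist"]:
    im=vision.camera(n); cv2.imwrite(f"pics/{n}0.png",im[:,:,::-1])
    c=vision.calibration(n); print(n,{k:np.round(v,4).tolist() if not isinstance(v,str) else v for k,v in c.items()})
E
```

```text
pics
{'time': 0.0, 'q': array([ 1.50909572e-04,  5.01128463e+00,  1.00353444e+01,  9.51011223e+01,
       -1.44347964e-03,  9.00009130e+01]), 'qd': array([-0.060034  , -0.02915372, -0.00726216, -0.03409601, -0.05253342,
       -0.05376712]), 'joint_efforts': array([ 7.68234549e-04, -5.20392072e+01,  4.64802504e+01,  1.63646933e-02,
        2.23589603e-05, -6.77332673e-05]), 'ee_pos': array([ 5.49764499e-01, -5.73213203e-06,  2.30589288e-01]), 'tcp_rot': array([-178.92599001,   89.92292395, -178.92675109]), 'wrist_force': array([0.74173376, 0.13302242, 0.06665193]), 'torque': array([-0.02450479, -0.0125017 ,  0.03533286]), 'opening': 0.085331239064244}
scene {'camera_matrix': [[504.9025, 0.0, 322.1415], [0.0, 504.9025, 246.1027], [0.0, 0.0, 1.0]], 'extrinsics': [[0.6514, -0.7588, -0.0025, -0.3621], [0.5053, 0.4314, 0.7474, -0.3677], [-0.566, -0.4881, 0.6644, -1.1619], [0.0, 0.0, 0.0, 1.0]]}
side {'camera_matrix': [[461.2673, 0.0, 313.8792], [0.0, 461.2673, 239.2397], [0.0, 0.0, 1.0]], 'extrinsics': [[-0.9999, -0.0109, -0.0031, 0.5334], [0.0023, -0.4662, 0.8847, -0.1346], [-0.0111, 0.8846, 0.4662, -1.1031], [0.0, 0.0, 0.0, 1.0]]}
wrist {'camera_matrix': [[371.6483, 0.0, 321.4298], [0.0, 371.6483, 236.695], [0.0, 0.0, 1.0]], 'mount': [[0.0008, 0.2778, -0.9606, -0.143], [-0.0005, 0.9606, 0.2778, 0.0704], [1.0, 0.0003, 0.0009, 0.0008], [0.0, 0.0, 0.0, 1.0]]}
```

View pics/scene0.png

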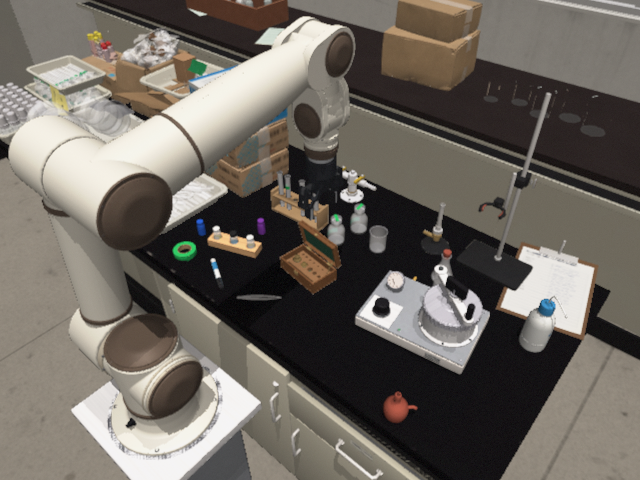

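View pics/side0.png

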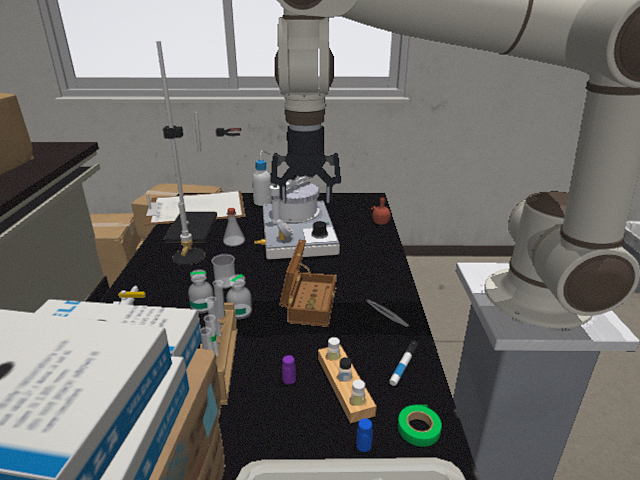

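View pics/wrist0.png

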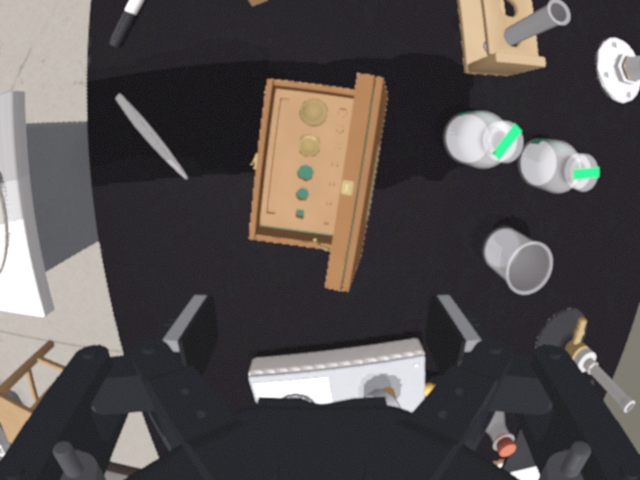

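```bash
cat > h.py <<'E'
import numpy as np, cv2
from scipy.spatial.transform import Rotation as Rn
from workcell import sensors, vision
def cam(n):
    c=vision.calibration(n); return np.array(c["camera_matrix"]),np.array(c["extrinsics"])
def ray(n,u,v,pose=None):
    if n=="wrist":
        c=vision.calibration(n);K=np.array(c["camera_matrix"]);M=np.array(c["mount"])
        dx=(u-K[0,2]);dy=(v-K[1,2]);r=np.hypot(dx,dy);th=r/K[0,0]
        d=np.array([np.sin(th)*dx/max(r,1e-9),-np.sin(th)*dy/max(r,1e-9),-np.cos(th)])
        T=pose; o=T[:3,:3]@M[:3,3]+T[:3,3]; return o,T[:3,:3]@M[:3,:3]@d
    K,E=cam(n); d=np.array([(u-K[0,2])/K[0,0],-(v-K[1,2])/K[1,1],-1.]);d/=np.linalg.norm(d)
    return -E[:3,:3].T@E[:3,3],E[:3,:3].T@d
def plane(n,u,v,z,pose=None):
    o,d=ray(n,u,v,pose); return o+d*(z-o[2])/d[2]
def tri(*rs):
    A=np.zeros((3,3));b=np.zeros(3)
    for o,d in rs:
        P=np.eye(3)-np.outer(d,d);A+=P;b+=P@o
    x=np.linalg.solve(A,b); return x,[np.linalg.norm((np.eye(3)-np.outer(d,d))@(x-o)) for o,d in rs]
def proj(n,p,pose=None):
    p=np.asarray(p,float)
    if n=="wrist":
        c=vision.calibration(n);K=np.array(c["camera_matrix"]);M=np.array(c["mount"])
        T=pose@M; q=T[:3,:3].T@(p-T[:3,3]); s=np.hypot(q[0],q[1]); th=np.arctan2(s,-q[2])
        return np.array([K[0,2]+K[0,0]*th*q[0]/max(s,1e-9),K[1,2]-K[0,0]*th*q[1]/max(s,1e-9)])
    K,E=cam(n); q=E[:3,:3]@p+E[:3,3]; return np.array([K[0,2]-K[0,0]*q[0]/q[2],K[1,2]+K[1,1]*q[1]/q[2]])
def pose(o=None):
    o=o or sensors.get_obs(); T=np.eye(4); T[:3,:3]=Rn.from_euler("xyz",o["tcp_rot"],degrees=True).as_matrix(); T[:3,3]=o["ee_pos"]; return T
def shot(n,name):
    T=pose(); im=vision.camera(n)[:,:,::-1].copy(); cv2.imwrite(f"pics/{name}.png",im); np.save(f"pics/{name}.npy",T); return im,T
def crop(src,dst,x0,y0,x1,y1,s):
    im=cv2.imread(f"pics/{src}.png")[y0:y1,x0:x1]; cv2.imwrite(f"pics/{dst}.png",cv2.resize(im,None,fx=s,fy=s,interpolation=cv2.INTER_CUBIC))
E
python3 - <<'E'
from h import *
crop("scene0","s1",350,255,500,375,5)
crop("scene0","s2",170,200,290,290,6)
crop("side0","d1",250,165,350,265,6)
crop("side0","d2",270,320,430,460,5)
E
```

```text
(no output)
```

View pics/s1.png

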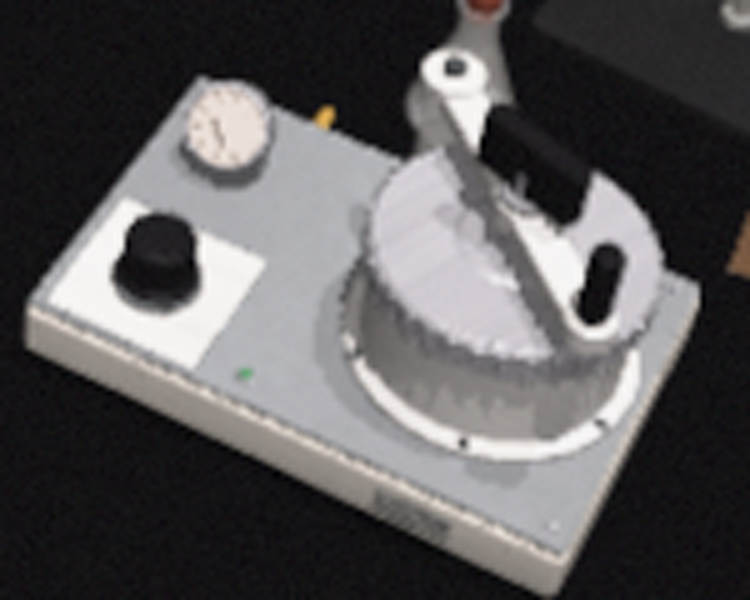

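View pics/s2.png

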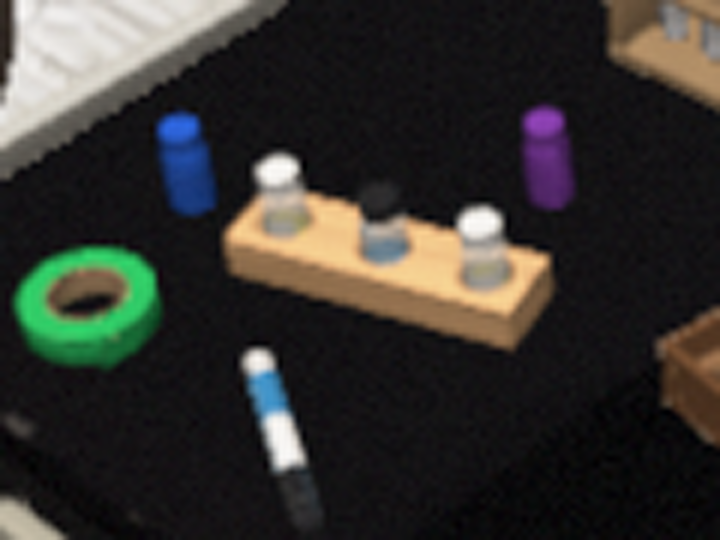

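View pics/d1.png

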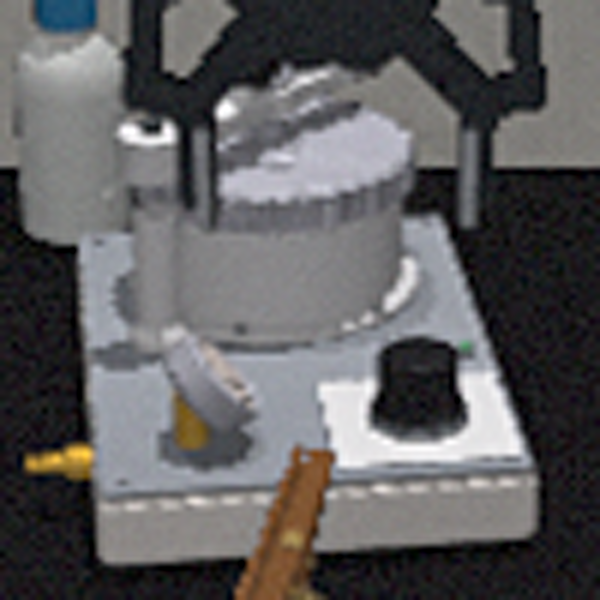

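View pics/d2.png

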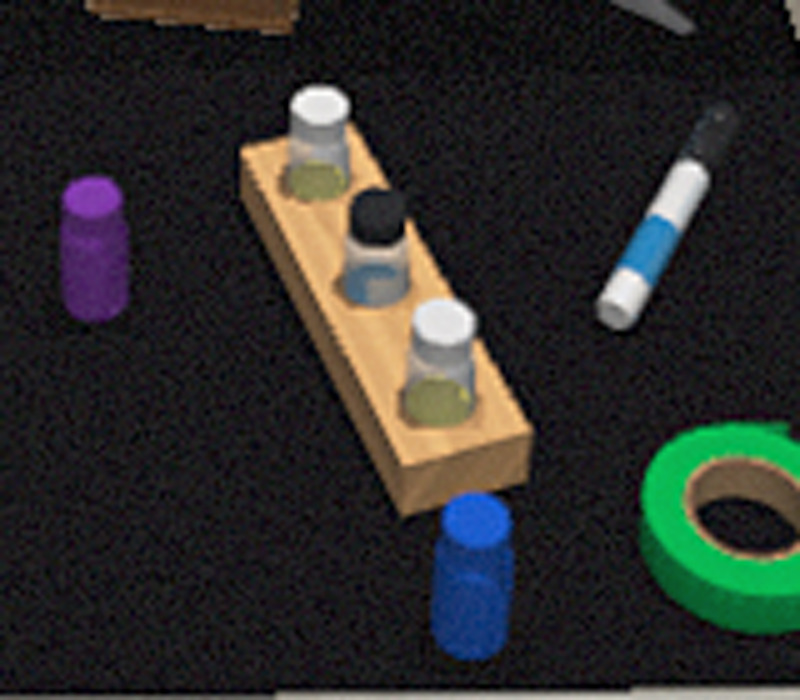

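```bash
python3 - <<'E'
from h import *
f=lambda x,y:(350+x/5,255+y/5)
def g(n,uv,z): print(np.round(plane(n,*uv,z),4))
print("knob top scene/side");g("scene",f(161,232),.081); g("side",(250+420/6,165+355/6),.081)
print("handle top");g("scene",f(609,252),.202)
print("axis boss top (z?)");[g("scene",f(455,67),z) for z in(.158,.162,.166)]
print("bar top ends");g("scene",f(505,115),.198);g("scene",f(572,178),.198)
print("plate corners");[g("scene",f(*p),.045) for p in((28,310),(200,78),(555,565),(697,290))]
print("pot flange");
s2=lambda x,y:(170+x/6,200+y/6); d2=lambda x,y:(270+x/5,320+y/5)
print("vial caps, top z=.060")
for a,b in (((479,222),(320,107)),((380,196),(379,205)),((278,168),(444,323))):
    g("scene",s2(*a),.060);g("side",d2(*b),.060)
print("decoys");g("scene",s2(545,120),.05);g("scene",s2(180,127),.05);
print("stand corners side");[g("side",d2(*p),.024) for p in((240,148),(350,125),(533,432),(405,465))]
E
```

```text
knob top scene/side
[ 0.5241 -0.2301  0.081 ]
[ 0.5188 -0.2211  0.081 ]
handle top
[ 0.5482 -0.445   0.202 ]
axis boss top (z?)
[ 0.6506 -0.3138  0.158 ]
[ 0.6466 -0.3155  0.162 ]
[ 0.6426 -0.3171  0.166 ]
bar top ends
[ 0.5976 -0.3651  0.198 ]
[ 0.5817 -0.4091  0.198 ]
plate corners
[ 0.464  -0.1926  0.045 ]
[ 0.6621 -0.1618  0.045 ]
[ 0.5016 -0.4757  0.045 ]
[ 0.7001 -0.448   0.045 ]
pot flange
vial caps, top z=.060
[0.4941 0.2329 0.06  ]
[0.4928 0.2401 0.06  ]
[0.4756 0.2857 0.06  ]
[0.4732 0.2927 0.06  ]
[0.4567 0.3421 0.06  ]
[0.4543 0.3489 0.06  ]
decoys
[0.5808 0.2761 0.05  ]
[0.4525 0.4176 0.05  ]
stand corners side
[0.5229 0.222  0.024 ]
[0.4794 0.2083 0.024 ]
[0.4239 0.3623 0.024 ]
[0.4678 0.3765 0.024 ]
```

Call:
carry_out(increments=[[0,0,0,-50,0,0,100],[0,0,0,-20,-50,0,100],[0,0,0,0,-50,0,100],[0,0,0,0,-50,0,100],[0,0,0,0,-50,0,100],[0,0,0,0,-50,0,100],[0,0,0,0,-40,0,100],[0,0,0,0,0,0,100],[0,0,0,0,0,0,100]])

```text
time: 1.27
ee_pos: [0.55, -0.2898, 0.301]
tcp_rot: [134.3, 90.0, 134.3]
wrist_force: [-0.5, 0.6, -0.2]
opening: 0.0856
```

```bash
python3 - <<'E'
from h import *
o=sensors.get_obs(); print(o["time"],o["q"],o["ee_pos"],o["tcp_rot"],o["wrist_force"]); shot("wrist","w1"); shot("side","d3")
crop("d3","d3c",250,165,350,265,6)
E
```

```text
1.275 [-2.77893059e+01  1.81434375e+01  3.33664637e+01  1.05265081e+02
  1.35756833e-02  6.22256911e+01] [ 0.54995844 -0.28975269  0.30097095] [134.33522625  89.95580808 134.32022423] [-0.51023355  0.5545966  -0.22545454]
```

View pics/w1.png

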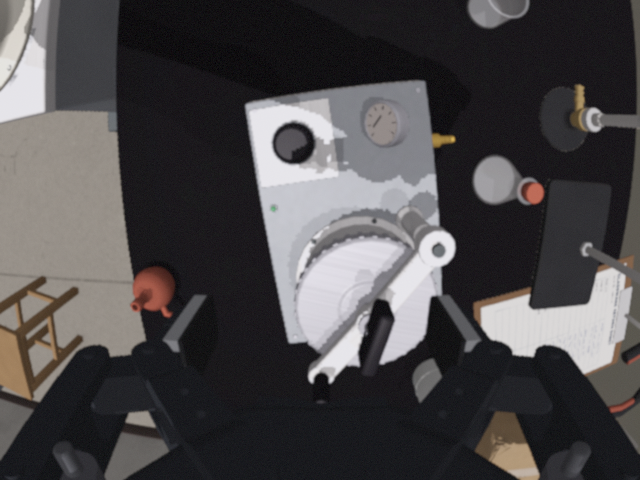

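View pics/d3c.png

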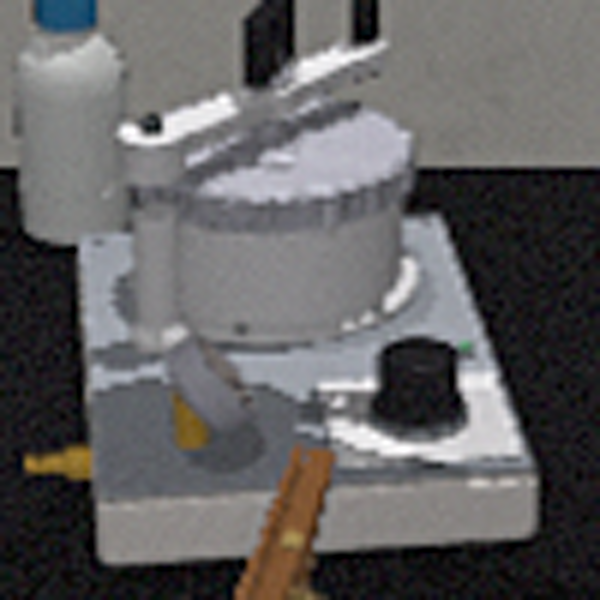

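```bash
python3 - <<'E'
from h import *
crop("w1","w1a",240,80,460,240,3.6)
crop("w1","w1b",290,200,460,420,2.7)
E
```

```text
(no output)
```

View pics/w1a.png

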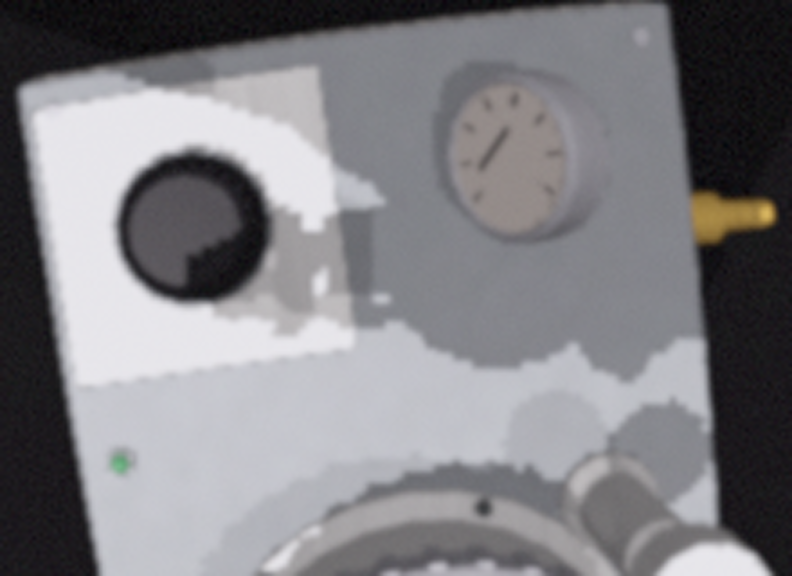

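View pics/w1b.png

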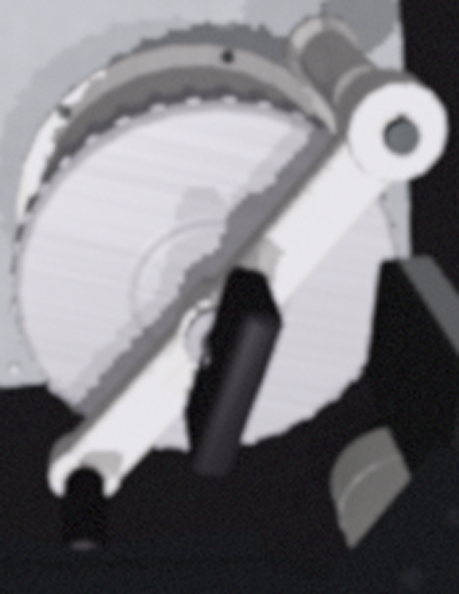

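```bash
python3 - <<'E'
from h import *
T=np.load("pics/w1.npy"); print(T.round(3))
g=lambda u,v,z: print(np.round(plane("wrist",u,v,z,T),4))
g(292.8,142.2,.078); g(291,141.6,.081)
a=lambda x,y:(290+x/2.7,200+y/2.7)
print("bar");g(*a(262,322),.198);g(*a(212,465),.198)
print("handle");g(*a(84,543),.202)
print("boss");g(*a(400,130),.162)
f=lambda x,y:(350+x/5,255+y/5); d=lambda x,y:(250+x/6,165+y/6)
print("handle tri",tri(ray("wrist",*a(84,543),T),ray("scene",*f(609,250)),))
print("boss tri",tri(ray("wrist",*a(400,130),T),ray("scene",*f(455,67)),ray("side",*d(150,128))))
print("knob tri",tri(ray("wrist",291,141.6,T),ray("scene",*f(161,230)),ray("side",*d(420,352))))
E
```

```text
[[-0.001  0.     1.     0.55 ]
 [ 0.001  1.    -0.    -0.29 ]
 [-1.     0.001 -0.001  0.301]
 [ 0.     0.     0.     1.   ]]
[ 0.5225 -0.229   0.078 ]
[ 0.5209 -0.2283  0.081 ]
bar
[ 0.6002 -0.3556  0.198 ]
[ 0.5888 -0.4055  0.198 ]
handle
[ 0.5501 -0.4332  0.202 ]
boss
[ 0.6467 -0.3107  0.162 ]
handle tri (array([ 0.55203897, -0.44149012,  0.19565679]), [np.float64(0.0028058365843503554), np.float64(0.0028058365843501728)])
boss tri (array([ 0.64863643, -0.31303748,  0.15699933]), [np.float64(0.0007061094636404016), np.float64(0.0023024783125794876), np.float64(0.0018411207282777303)])
knob tri (array([ 0.52125673, -0.22876774,  0.08085965]), [np.float64(0.000540807276140179), np.float64(0.0034756741708787215), np.float64(0.0030857414563051373)])
```

Call:
carry_out(increments=[[0,0,0,0,30,-14,100],[0,0,0,0,31,-14.5,100],[0,0,0,50,0,0,100],[0,0,0,50,0,0,100],[0,0,0,50,0,0,100],[0,0,0,40,0,0,80],[0,0,0,30,0,0,70],[0,0,0,20,0,0,70],[0,0,0,8,0,0,70],[0,0,0,0,0,0,70]], squeeze=50)

```text
time: 2.62
ee_pos: [0.5216, -0.2284, 0.0535]
tcp_rot: [1.4, 90.0, 1.4]
wrist_force: [0.0, 0.3, -0.4]
opening: 0.0596
```

```bash
python3 - <<'E'
from h import *
shot("scene","s3");shot("side","d4")
a=cv2.imread("pics/s3.png")[255:375,350:500];b=cv2.imread("pics/d4.png")[165:265,250:350]
cv2.imwrite("pics/v1.png",np.hstack([cv2.resize(a,(500,400)),cv2.resize(b,(300,300)) if 0 else cv2.resize(b,(300,400))]))
E
```

```text
(no output)
```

View pics/v1.png

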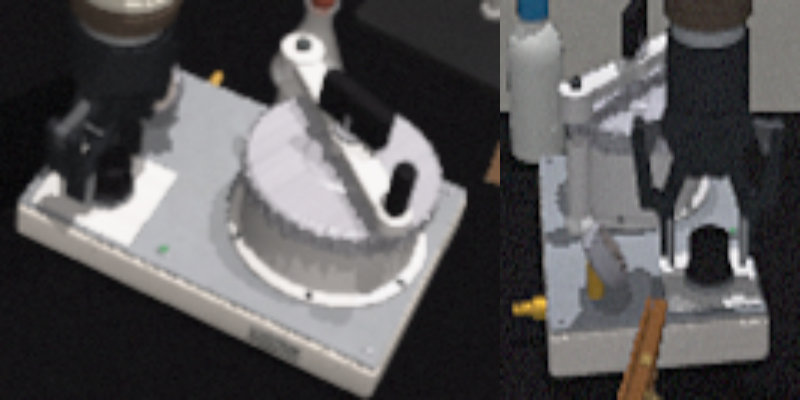

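Call:
carry_out(increments=[[0,0,0,0,0,0,20],[0,0,0,0,0,0,20],[0,0,0,0,0,0,20],[0,0,0,0,0,0,20],[0,0,0,0,0,0,20]], squeeze=50)

```text
time: 3.35
ee_pos: [0.5205, -0.2292, 0.0543]
tcp_rot: [-164.9, 89.9, -164.9]
wrist_force: [-10.0, 0.6, 8.0]
opening: 0.0358
```

Call:
carry_out(increments=[[-10,0,0,0,0,0,20],[-10,0,0,0,0,0,20],[-10,0,0,0,0,0,20]])

```text
time: 3.72
ee_pos: [0.52, -0.2292, 0.0543]
tcp_rot: [159.6, 89.9, -170.1]
wrist_force: [-12.7, 0.2, 10.1]
opening: 0.0357
```

```bash
python3 - <<'E'
from h import *
o=sensors.get_obs(); print(o)
E
```

```text
{'time': 3.725, 'q': array([-23.75120346,   7.84967074,  -6.38302148,  75.88562453,
        -0.07880572,  35.96665742]), 'qd': array([ 9.75415953e-03, -6.77751283e-02, -5.19177021e-02,  3.00699361e-02,
       -1.95163688e-01, -7.92518544e+01]), 'joint_efforts': array([  3.05879451, -50.45084596,  47.05420017,  -4.55900922,
         1.13298118,   2.19979674]), 'ee_pos': array([ 0.51995346, -0.2292263 ,  0.05430426]), 'tcp_rot': array([ 159.63249638,   89.85784098, -170.08528314]), 'wrist_force': array([-12.732891  ,   0.19235467,  10.0664679 ]), 'torque': array([ 0.15915368,  2.25588653, -0.19089019]), 'opening': 0.03568513898133638}
```

Call:
carry_out(increments=[[-10,0,0,-1,1,-1.7,20],[-10,0,0,0,0,0,20],[-10,0,0,0,0,0,20],[-10,0,0,0,0,0,20],[-10,0,0,0,0,0,20],[-10,0,0,0,0,0,20]])

```text
time: 4.47
ee_pos: [0.519, -0.23, 0.0544]
tcp_rot: [153.5, 89.9, -116.2]
wrist_force: [-2.6, -7.1, -1.9]
opening: 0.0357
```

```bash
cat > st.py <<'E'
from h import *
o=sensors.get_obs(); T=pose(o)
print("t",o["time"],"q",o["q"].round(1),"ee",o["ee_pos"].round(4),"F",o["wrist_force"].round(1),"M",o["torque"].round(2),"op",round(o["opening"],4))
print("tool x,y,z",T[:3,0].round(3),T[:3,1].round(3),T[:3,2].round(3), "yaw of z",np.degrees(np.arctan2(T[1,2],T[0,2])).round(1))
E
python3 st.py
```

```text
t 4.475 q [-23.8   7.7  -6.6  75.8  -0.1 -24.1] ee [ 0.519  -0.23    0.0544] F [-2.6 -7.1 -1.9] M [-1.22  0.43 -0.17] op 0.0357
tool x,y,z [-0.001 -0.002 -1.   ] [-1.    -0.005  0.001] [-0.005  1.    -0.002] yaw of z 90.3
```

Call:
carry_out(increments=[[-10,0,0,0,0,-1,20],[-10,0,0,0,0,0,20],[-10,0,0,0,0,0,20],[-10,0,0,0,0,0,20],[-10,0,0,0,0,0,20]])

```text
time: 5.1
ee_pos: [0.5192, -0.231, 0.0545]
tcp_rot: [113.3, 89.9, -106.4]
wrist_force: [0.6, -6.0, -2.9]
opening: 0.0357
```

```bash
python3 st.py
```

```text
t 5.1 q [-23.9   7.7  -6.5  75.8  -0.1 -74.2] ee [ 0.5192 -0.231   0.0545] F [ 0.6 -6.  -2.9] M [-0.92  0.46 -0.01] op 0.0357
tool x,y,z [-0.    -0.002 -1.   ] [-0.639 -0.769  0.002] [-0.769  0.639 -0.001] yaw of z 140.3
```

Call:
carry_out(increments=[[-10,0,0,0,0,0,20],[-10,0,0,0,0,0,20],[-10,0,0,0,0,0,20]])

```text
time: 5.48
ee_pos: [0.52, -0.2311, 0.055]
tcp_rot: [131.7, 89.9, -58.0]
wrist_force: [4.8, 13.7, 1.5]
opening: 0.0354
```

```bash
python3 st.py
```

```text
t 5.475 q [-2.390e+01  7.700e+00 -6.500e+00  7.570e+01 -1.000e-01 -1.042e+02] ee [ 0.52   -0.2311  0.055 ] F [ 4.8 13.7  1.5] M [ 2.8  -1.15 -0.14] op 0.0354
tool x,y,z [ 0.001 -0.002 -1.   ] [-0.169 -0.986  0.002] [-0.986  0.169 -0.002] yaw of z 170.3
```

Call:
carry_out(increments=[[-10,0,0,0,0,0,20],[-10,0,0,0,0,0,20],[-10,0,0,0,0,0,20]])

```text
time: 5.85
ee_pos: [0.5202, -0.2304, 0.0552]
tcp_rot: [139.4, 89.9, -20.4]
wrist_force: [7.0, -17.6, 0.4]
opening: 0.0357
```

```bash
python3 st.py
```

```text
t 5.85 q [ -23.9    7.7   -6.5   75.7    0.  -134.2] ee [ 0.5202 -0.2304  0.0552] F [  7.  -17.6   0.4] M [-3.41 -1.55 -0.29] op 0.0357
tool x,y,z [ 0.002 -0.001 -1.   ] [ 0.346 -0.938  0.001] [-0.938 -0.346 -0.002] yaw of z -159.7
```

Call:
carry_out(increments=[[-10,0,0,0,0,0,20],[-5,0,0,0,0,0,20]])

```text
time: 6.1
ee_pos: [0.5203, -0.2306, 0.0552]
tcp_rot: [113.5, 89.9, -31.3]
wrist_force: [1.7, -0.2, 1.1]
opening: 0.0356
```

```bash
python3 st.py
```

```text
t 6.1 q [ -23.9    7.7   -6.5   75.7   -0.  -149.1] ee [ 0.5203 -0.2306  0.0552] F [ 1.7 -0.2  1.1] M [ 0.03 -0.42 -1.34] op 0.0356
tool x,y,z [ 0.002 -0.001 -1.   ] [ 0.576 -0.817  0.002] [-0.817 -0.576 -0.001] yaw of z -144.8
```

Call:
carry_out(increments=[[-8,0,0,0,0,0,20],[-7,0,0,0,0,0,20],[0,0,0,0,0,0,20],[0,0,0,0,0,0,20]])

```text
time: 6.6
ee_pos: [0.5197, -0.23, 0.055]
tcp_rot: [122.2, 90.0, -7.9]
wrist_force: [-2.3, 1.5, 6.0]
opening: 0.0353
```

```bash
python3 st.py
```

```text
t 6.6 q [ -23.9    7.7   -6.5   75.8    0.  -163.7] ee [ 0.5197 -0.23    0.055 ] F [-2.3  1.5  6. ] M [0.38 0.41 0.09] op 0.0353
tool x,y,z [ 0.001 -0.    -1.   ] [ 0.764 -0.645  0.001] [-0.645 -0.764 -0.   ] yaw of z -130.2
```

Call:
carry_out(increments=[[0,0,0,0,0,0,65],[0,0,0,0,0,0,65],[10,0,0,0,0,0,65],[10,0,0,0,0,0,65],[10,0,0,0,0,0,65],[10,0,0,0,0,0,65],[10,0,0,0,0,0,65],[10,0,0,0,0,0,20],[0,0,0,0,0,0,20],[0,0,0,0,0,0,20],[0,0,0,0,0,0,20],[0,0,0,0,0,0,20]])

```text
time: 8.1
ee_pos: [0.5201, -0.2301, 0.0545]
tcp_rot: [-179.7, 89.9, -9.6]
wrist_force: [4.8, 0.4, 0.4]
opening: 0.0355
```

```bash
python3 st.py
```

```text
t 8.1 q [ -23.9    7.7   -6.5   75.7    0.  -104. ] ee [ 0.5201 -0.2301  0.0545] F [4.8 0.4 0.4] M [ 0.1  -1.01 -0.35] op 0.0355
tool x,y,z [ 0.001 -0.    -1.   ] [-0.172 -0.985 -0.   ] [-0.985  0.172 -0.001] yaw of z 170.1
```

Call:
carry_out(increments=[[-8,0,0,0,0,0,20],[0,0,0,0,0,0,20]])

```text
time: 8.35
ee_pos: [0.5201, -0.2318, 0.0547]
tcp_rot: [109.6, 89.8, -72.3]
wrist_force: [3.9, -9.4, 0.5]
opening: 0.0353
```

```bash
python3 st.py
```

```text
t 8.35 q [ -23.9    7.7   -6.5   75.6   -0.2 -112.1] ee [ 0.5201 -0.2318  0.0547] F [ 3.9 -9.4  0.5] M [-1.76 -0.78  0.14] op 0.0353
tool x,y,z [ 0.001 -0.004 -1.   ] [-0.032 -0.999  0.004] [-0.999  0.032 -0.001] yaw of z 178.2
```

Call:
carry_out(increments=[[-8,0,0,0,0,0,20],[0,0,0,0,0,0,20]])

```text
time: 8.6
ee_pos: [0.5202, -0.2308, 0.0547]
tcp_rot: [127.1, 89.9, -46.7]
wrist_force: [5.6, -3.5, 1.3]
opening: 0.0355
```

```bash
python3 st.py
```

```text
t 8.6 q [ -23.9    7.7   -6.5   75.7   -0.  -120.1] ee [ 0.5202 -0.2308  0.0547] F [ 5.6 -3.5  1.3] M [-0.59 -1.    0.16] op 0.0355
tool x,y,z [ 0.001 -0.002 -1.   ] [ 0.108 -0.994  0.002] [-0.994 -0.108 -0.001] yaw of z -173.8
```

Call:
carry_out(increments=[[-8,0,0,0,0,0,20],[0,0,0,0,0,0,20]])

```text
time: 8.85
ee_pos: [0.5203, -0.2313, 0.0547]
tcp_rot: [109.7, 89.8, -56.1]
wrist_force: [5.6, -6.3, -0.2]
opening: 0.0357
```

```bash
python3 st.py
```

```text
t 8.85 q [-2.390e+01  7.700e+00 -6.500e+00  7.560e+01 -1.000e-01 -1.281e+02] ee [ 0.5203 -0.2313  0.0547] F [ 5.6 -6.3 -0.2] M [-1.17 -1.18  0.13] op 0.0357
tool x,y,z [ 0.002 -0.003 -1.   ] [ 0.245 -0.969  0.003] [-0.969 -0.245 -0.001] yaw of z -165.8
```

Call:
carry_out(increments=[[-8,0,0,0,0,0,20],[0,0,0,0,0,0,20]])

```text
time: 9.1
ee_pos: [0.5202, -0.2304, 0.0547]
tcp_rot: [131.0, 89.9, -26.9]
wrist_force: [5.9, -1.0, 1.8]
opening: 0.0355
```

```bash
python3 st.py
```

```text
t 9.1 q [ -23.9    7.7   -6.5   75.7   -0.  -136. ] ee [ 0.5202 -0.2304  0.0547] F [ 5.9 -1.   1.8] M [-0.2  -1.03 -0.57] op 0.0355
tool x,y,z [ 0.002 -0.001 -1.   ] [ 0.377 -0.926  0.001] [-0.926 -0.377 -0.001] yaw of z -157.9
```

Call:
carry_out(increments=[[-4,0,0,0,0,0,20],[0,0,0,0,0,0,20]])

```text
time: 9.35
ee_pos: [0.5201, -0.2305, 0.0547]
tcp_rot: [118.8, 89.9, -35.0]
wrist_force: [5.9, -1.1, 2.4]
opening: 0.0354
```

```bash
python3 st.py
```

```text
t 9.35 q [ -23.9    7.7   -6.5   75.7   -0.  -140. ] ee [ 0.5201 -0.2305  0.0547] F [ 5.9 -1.1  2.4] M [-0.29 -0.94 -0.2 ] op 0.0354
tool x,y,z [ 0.001 -0.001 -1.   ] [ 0.44  -0.898  0.002] [-0.898 -0.44  -0.001] yaw of z -153.9
```

Call:
carry_out(increments=[[-4,0,0,0,0,0,20],[0,0,0,0,0,0,20]])

```text
time: 9.6
ee_pos: [0.5201, -0.2304, 0.0547]
tcp_rot: [115.4, 89.9, -34.5]
wrist_force: [5.5, -1.1, 1.7]
opening: 0.0355
```

```bash
python3 st.py
```

```text
t 9.6 q [ -23.9    7.7   -6.5   75.7   -0.  -144. ] ee [ 0.5201 -0.2304  0.0547] F [ 5.5 -1.1  1.7] M [-0.25 -1.    0.08] op 0.0355
tool x,y,z [ 0.001 -0.001 -1.   ] [ 0.502 -0.865  0.001] [-0.865 -0.502 -0.001] yaw of z -149.9
```

Call:
carry_out(increments=[[-4,0,0,0,0,0,20],[0,0,0,0,0,0,20]])

```text
time: 9.85
ee_pos: [0.5201, -0.2304, 0.0547]
tcp_rot: [109.7, 89.9, -36.2]
wrist_force: [5.4, -2.1, 1.2]
opening: 0.0355
```

```bash
python3 st.py
```

```text
t 9.85 q [ -23.9    7.7   -6.5   75.7   -0.  -148. ] ee [ 0.5201 -0.2304  0.0547] F [ 5.4 -2.1  1.2] M [-0.28 -0.91  0.05] op 0.0355
tool x,y,z [ 0.001 -0.001 -1.   ] [ 0.561 -0.828  0.002] [-0.828 -0.561 -0.001] yaw of z -145.9
```

Call:
carry_out(increments=[[-4,0,0,0,0,0,20],[0,0,0,0,0,0,20]])

```text
time: 10.1
ee_pos: [0.5197, -0.2298, 0.0546]
tcp_rot: [176.0, 90.0, 34.0]
wrist_force: [2.2, 3.1, 4.9]
opening: 0.0354
```

```bash
python3 st.py
```

```text
t 10.1 q [ -23.9    7.7   -6.5   75.8    0.  -151.9] ee [ 0.5197 -0.2298  0.0546] F [2.2 3.1 4.9] M [ 0.5  -0.47 -0.9 ] op 0.0354
tool x,y,z [ 0.001  0.    -1.   ] [ 0.615 -0.788  0.   ] [-0.788 -0.615 -0.001] yaw of z -142.0
```

Call:
carry_out(increments=[[-4,0,0,0,0,0,20],[0,0,0,0,0,0,20]])

```text
time: 10.35
ee_pos: [0.5205, -0.2308, 0.0546]
tcp_rot: [100.1, 89.8, -38.0]
wrist_force: [7.6, -3.0, 0.6]
opening: 0.0356
```

```bash
python3 st.py
```

```text
t 10.35 q [ -23.9    7.7   -6.5   75.6   -0.  -155.9] ee [ 0.5205 -0.2308  0.0546] F [ 7.6 -3.   0.6] M [-0.56 -1.45 -0.56] op 0.0356
tool x,y,z [ 0.002 -0.002 -1.   ] [ 0.669 -0.744  0.003] [-0.744 -0.669 -0.   ] yaw of z -138.0
```

Call:
carry_out(increments=[[0,0,0,0,0,0,20],[0,0,0,0,0,0,20],[-5,0,0,0,0,0,20],[0,0,0,0,0,0,20]], squeeze=110)

```text
time: 10.85
ee_pos: [0.5213, -0.2315, 0.055]
tcp_rot: [91.6, 89.7, -41.3]
wrist_force: [8.6, -5.7, -1.3]
opening: 0.0343
```

```bash
python3 st.py
```

```text
t 10.85 q [-2.390e+01  7.700e+00 -6.400e+00  7.550e+01 -1.000e-01 -1.609e+02] ee [ 0.5213 -0.2315  0.055 ] F [ 8.6 -5.7 -1.3] M [-1.61 -2.48  0.24] op 0.0343
tool x,y,z [ 0.004 -0.003 -1.   ] [ 0.732 -0.682  0.005] [-0.682 -0.732 -0.   ] yaw of z -133.0
```

Call:
carry_out(increments=[[-5,0,0,0,0,0,20],[0,0,0,0,0,0,20]])

```text
time: 11.1
ee_pos: [0.5214, -0.2314, 0.055]
tcp_rot: [89.0, 89.7, -38.9]
wrist_force: [10.4, -4.7, -2.2]
opening: 0.0342
```

```bash
python3 st.py
```

```text
t 11.1 q [-2.390e+01  7.700e+00 -6.400e+00  7.550e+01 -1.000e-01 -1.659e+02] ee [ 0.5214 -0.2314  0.055 ] F [10.4 -4.7 -2.2] M [-1.52 -2.51  0.05] op 0.0342
tool x,y,z [ 0.004 -0.003 -1.   ] [ 0.788 -0.615  0.005] [-0.615 -0.788  0.   ] yaw of z -128.0
```

Call:
carry_out(increments=[[-5,0,0,0,0,0,20],[0,0,0,0,0,0,20]])

```text
time: 11.35
ee_pos: [0.5202, -0.2304, 0.0551]
tcp_rot: [94.4, 89.9, -28.5]
wrist_force: [4.0, -0.6, 5.7]
opening: 0.0343
```

```bash
python3 st.py
```

```text
t 11.35 q [ -23.9    7.7   -6.5   75.7   -0.  -170.9] ee [ 0.5202 -0.2304  0.0551] F [ 4.  -0.6  5.7] M [ 0.04 -0.82  0.1 ] op 0.0343
tool x,y,z [ 0.002 -0.001 -1.   ] [ 0.839 -0.544  0.002] [-0.544 -0.839 -0.   ] yaw of z -123.0
```

Call:
carry_out(increments=[[0,0,0,0,0,0,70],[0,0,0,0,0,0,80],[0,0,0,-10,0,0,90],[0,0,0,-40,0,0,100],[10,0,0,-50,0,0,100],[10,0,0,-50,0,0,100],[10,0,0,-50,0,0,100],[10,0,0,-50,0,0,100],[10,0,0,0,0,0,100],[10,0,0,0,0,0,100],[10,0,0,0,0,0,100],[10,0,0,0,0,0,100]], squeeze=60)

```text
time: 12.85
ee_pos: [0.5193, -0.2299, 0.3049]
tcp_rot: [145.3, 90.0, -58.0]
wrist_force: [0.9, 0.3, 0.0]
opening: 0.0856
```

Call:
carry_out(increments=[[10,0,0,0,0,0,100],[10,0,0,0,0,0,100],[10,0,0,0,0,0,100],[10,0,0,0,0,0,100],[10,0,0,0,0,0,100],[10,0,0,0,0,0,100],[10,0,0,0,0,0,100],[10,0,0,0,0,0,100],[10,0,0,0,0,0,100],[10,0,0,0,0,0,100],[10,0,0,0,0,0,100],[10,0,0,0,0,0,100]])

```text
time: 14.35
ee_pos: [0.5193, -0.2299, 0.3049]
tcp_rot: [-99.7, 90.0, -63.1]
wrist_force: [-1.1, -0.7, 0.7]
opening: 0.0851
```

Call:
carry_out(increments=[[10,0,0,0,0,0,100],[10,0,0,0,0,0,100],[10,0,0,0,0,0,100],[10,0,0,0,0,0,100],[10,0,0,0,0,0,100],[0,0,0,0,0,0,100]])

```text
time: 15.1
ee_pos: [0.5194, -0.23, 0.3048]
tcp_rot: [-36.0, 90.0, -48.9]
wrist_force: [-0.4, -0.8, 0.8]
opening: 0.0855
```

```bash
python3 st.py; python3 -c "
from h import *
shot('wrist','w2');crop('w2','w2a',240,60,560,480,1.4)"
```

```text
t 15.1 q [-23.9  10.   24.  104.   -0.   79.1] ee [ 0.5194 -0.23    0.3048] F [-0.4 -0.8  0.8] M [-0.02  0.06 -0.01] op 0.0855
tool x,y,z [ 0. -0. -1.] [ 0.224  0.975 -0.   ] [ 0.975 -0.224  0.   ] yaw of z -12.9
```

View pics/w2.png

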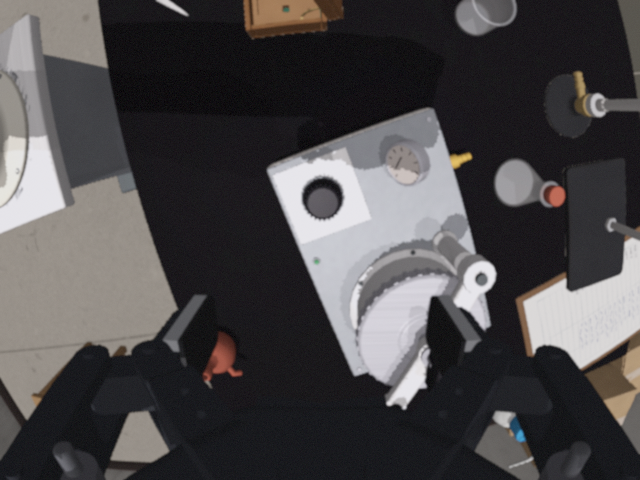

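Call:
carry_out(increments=[[0,0,0,0,-45,36,100],[0,0,0,0,-45,36,100],[0,0,0,0,-41,35,100],[0,0,0,30,0,0,80],[0,0,0,45,0,0,60],[0,0,0,10,0,0,60],[0,0,0,0,0,0,60]])

```text
time: 16.02
ee_pos: [0.5925, -0.3777, 0.221]
tcp_rot: [-24.3, 90.0, -37.2]
wrist_force: [-0.2, -0.3, 1.2]
opening: 0.0509
```

```bash
python3 st.py; python3 -c "
from h import *
shot('scene','s4');crop('s4','s4a',350,195,510,335,4);shot('wrist','w3');shot('side','d5');crop('d5','d5a',240,130,360,230,6)"
```

```text
t 16.025 q [-32.5  27.8  37.   99.2  -0.   70.4] ee [ 0.5925 -0.3777  0.221 ] F [-0.2 -0.3  1.2] M [-0.05  0.03 -0.03] op 0.0509
tool x,y,z [ 0. -0. -1.] [ 0.223  0.975 -0.   ] [ 0.975 -0.223  0.   ] yaw of z -12.9
```

View pics/s4a.png

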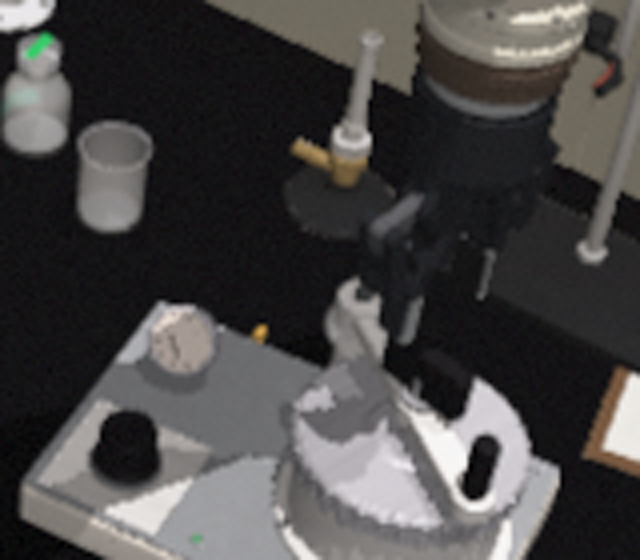

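View pics/w3.png

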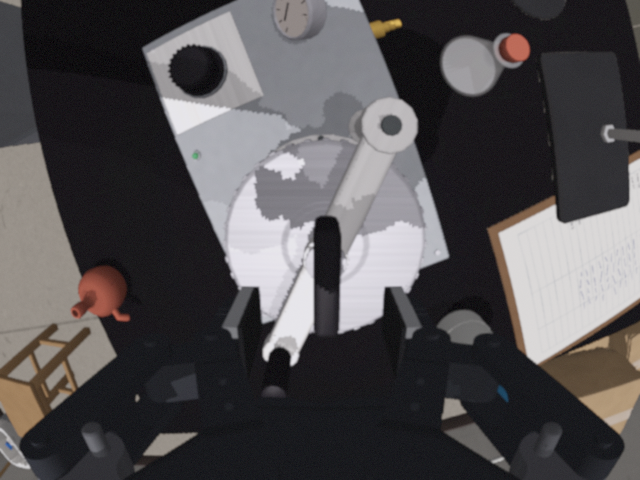

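View pics/d5a.png

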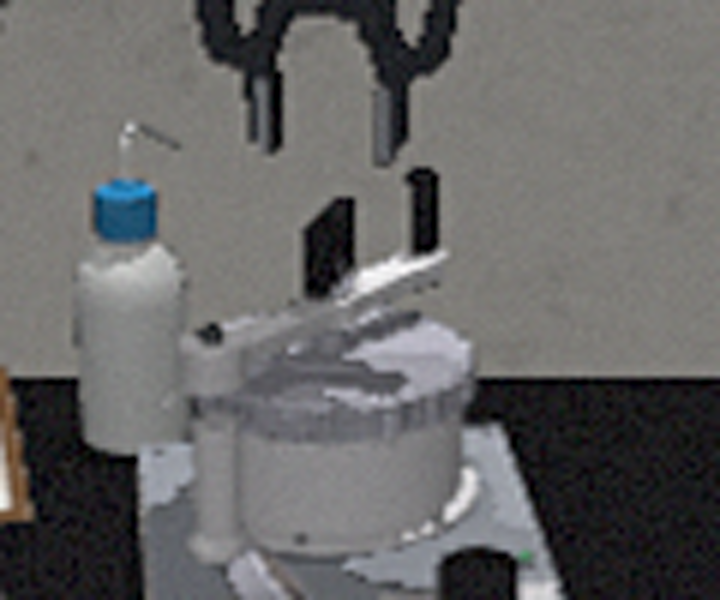

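```bash
python3 -c "
from h import *
crop('w3','w3a',250,200,400,400,3)
T=np.load('pics/w3.npy')
for p in ((-.0075+.594,-.381,.198),): print(proj('wrist',p,T))
for s in(-30,30):
  p=T[:3,3]*[1,1,0]+[0,0,.198]+T[:3,1]*s/1e3; print(s,proj('wrist',p,T))
"
```

```text
[308.66718611 288.53600956]
-30 [319.97287169 333.11657113]
30 [319.72790289 220.38457238]
```

View pics/w3a.png

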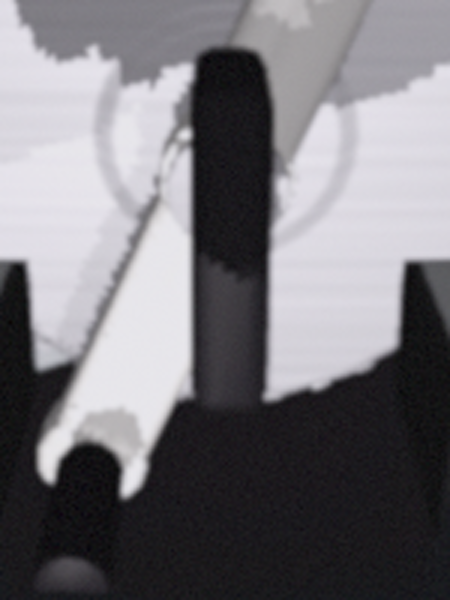

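Call:
carry_out(increments=[[0,0,0,0,-3,4,60],[0,0,0,25,0,0,60],[0,0,0,20,0,0,60],[0,0,0,9,0,0,60],[0,0,0,0,0,0,5],[0,0,0,0,0,0,5],[0,0,0,0,0,0,5],[0,0,0,0,0,0,5],[0,0,0,0,0,0,5]], squeeze=60)

```text
time: 17.3
ee_pos: [0.5955, -0.3818, 0.167]
tcp_rot: [-65.0, 90.0, -78.0]
wrist_force: [-5.7, 1.1, 3.9]
opening: 0.0128
```

```bash
python3 st.py
```

```text
t 17.3 q [-32.7  27.   29.9  92.9  -0.   70.4] ee [ 0.5955 -0.3818  0.167 ] F [-5.7  1.1  3.9] M [ 0.38  1.2  -0.05] op 0.0128
tool x,y,z [ 0.    -0.001 -1.   ] [ 0.225  0.974 -0.001] [ 0.974 -0.225  0.   ] yaw of z -13.0
```

Call:
carry_out(increments=[[-10,0,0,-1,0,0,5],[-10,0,0,-1,0,0,5],[-10,0,0,-1,0,0,5],[-10,0,0,-1,0,0,5]])

```text
time: 17.8
ee_pos: [0.5946, -0.3817, 0.171]
tcp_rot: [160.2, 89.9, -172.5]
wrist_force: [-10.6, 2.6, 7.1]
opening: 0.0129
```

```bash
python3 st.py
```

```text
t 17.8 q [-32.7  27.1  30.4  93.4  -0.1  30. ] ee [ 0.5946 -0.3817  0.171 ] F [-10.6   2.6   7.1] M [ 0.6   2.4  -0.25] op 0.0129
tool x,y,z [-0.002 -0.    -1.   ] [-0.458  0.889  0.001] [ 0.889  0.458 -0.002] yaw of z 27.3
```

Call:
carry_out(increments=[[-10,0,0,-1,0.7,-1.3,5],[-10,0,0,-1,0,0,5],[-10,0,0,-1,0,0,5],[-10,0,0,-1,0,0,5],[-10,0,0,-1,0,0,5]])

```text
time: 18.42
ee_pos: [0.5932, -0.3824, 0.1762]
tcp_rot: [155.9, 89.9, -126.9]
wrist_force: [-8.3, -1.6, 5.0]
opening: 0.0129
```

```bash
python3 st.py
```

```text
t 18.425 q [-32.8  27.   30.9  93.9  -0.1 -20. ] ee [ 0.5932 -0.3824  0.1762] F [-8.3 -1.6  5. ] M [-0.26  2.18 -0.28] op 0.0129
tool x,y,z [-0.001 -0.002 -1.   ] [-0.975  0.221  0.001] [ 0.221  0.975 -0.002] yaw of z 77.3
```

Call:
carry_out(increments=[[-10,0,0,-1,0,0,5],[-10,0,0,-1,0,0,5],[-10,0,0,-1,0,0,5],[-10,0,0,-1,0,0,5]])

```text
time: 18.92
ee_pos: [0.593, -0.3834, 0.1803]
tcp_rot: [131.0, 89.8, -111.8]
wrist_force: [-9.5, -5.5, 4.7]
opening: 0.013
```

```bash
python3 st.py
```

```text
t 18.925 q [-32.8  27.1  31.5  94.3  -0.2 -60. ] ee [ 0.593  -0.3834  0.1803] F [-9.5 -5.5  4.7] M [-1.22  2.27 -0.22] op 0.013
tool x,y,z [-0.001 -0.003 -1.   ] [-0.889 -0.457  0.003] [-0.457  0.889 -0.002] yaw of z 117.2
```

Call:
carry_out(increments=[[-6,0,0,-0.6,0,0,5],[-4,0,0,-0.4,0,0,5],[0,0,0,0,0,0,5]])

```text
time: 19.3
ee_pos: [0.593, -0.3837, 0.1812]
tcp_rot: [125.9, 89.8, -107.2]
wrist_force: [-8.5, -6.8, 4.7]
opening: 0.0124
```

```bash
python3 st.py
```

```text
t 19.3 q [-32.8  27.1  31.6  94.4  -0.2 -69.7] ee [ 0.593  -0.3837  0.1812] F [-8.5 -6.8  4.7] M [-1.29  2.15 -0.82] op 0.0124
tool x,y,z [-0.001 -0.004 -1.   ] [-0.8   -0.6    0.003] [-0.6    0.8   -0.002] yaw of z 126.9
```

Call:
carry_out(increments=[[0,0,0,0,0,0,50],[0,0,0,0,0,0,60],[0,0,0,-30,0,0,100],[0,0,0,-50,0,0,100],[-8,0,0,-20,0,0,100],[-8,0,0,0,0,0,100]])

```text
time: 20.05
ee_pos: [0.5953, -0.3817, 0.2821]
tcp_rot: [-170.3, 89.8, -27.0]
wrist_force: [0.9, -0.6, -0.7]
opening: 0.0853
```

```bash
python3 st.py; python3 -c "
from h import *
T=np.load('pics/w3.npy')
print(plane('wrist',274,392.5,.202,T), plane('wrist',390,124,.160,T))
shot('scene','s5');crop('s5','s5a',350,235,510,375,4);shot('wrist','w4')"
```

```text
t 20.05 q [-32.7  32.2  50.3 107.9   0.  -86. ] ee [ 0.5953 -0.3817  0.2821] F [ 0.9 -0.6 -0.7] M [0.03 0.01 0.02] op 0.0853
tool x,y,z [ 0.003 -0.002 -1.   ] [-0.598 -0.802 -0.001] [-0.802  0.598 -0.004] yaw of z 143.3
[ 0.55090796 -0.43818316  0.202     ] [ 0.64600486 -0.3127533   0.16      ]
```

View pics/s5a.png

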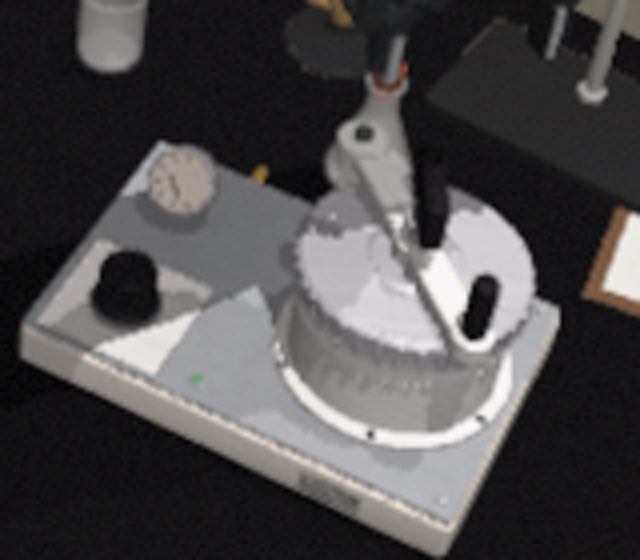

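View pics/w4.png

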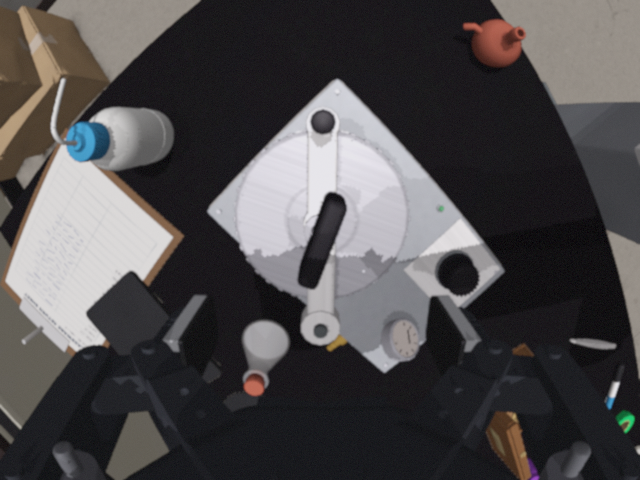

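```bash
python3 -c "
from h import *
T=np.load('pics/w4.npy')
h=plane('wrist',323,121,.200,T);b=plane('wrist',320.5,327,.160,T);r=plane('wrist',324,238,.212,T)
print(h,b,r,np.linalg.norm((h-b)[:2]),np.degrees(np.arctan2(*(h-b)[1::-1])), T[:3,:3].T@(h-T[:3,3]))
for k in (plane('wrist',459,272,.081,T),): print('knob',k)
"
```

```text
[ 0.54949063 -0.44353931  0.2       ] [ 0.64541636 -0.31617029  0.16      ] [ 0.58974284 -0.38784211  0.212     ] 0.1594509737780194 -126.98458575149385 [0.08073853 0.07697935 0.00028691]
knob [ 0.52063734 -0.24324407  0.081     ]
```

Call:
carry_out(increments=[[0,0,0,0,40,0,70],[0,0,0,10,36,0,60],[0,0,0,45,0,0,55],[0,0,0,40,0,0,55],[0,0,0,20,0,0,55],[0,0,0,0,0,0,55],[0,0,0,0,0,0,5],[0,0,0,0,0,0,5],[0,0,0,0,0,0,5],[0,0,0,0,0,0,5]], squeeze=40)

```text
time: 21.4
ee_pos: [0.5493, -0.4427, 0.1664]
tcp_rot: [-178.4, 89.8, -35.4]
wrist_force: [1.2, -0.4, 6.4]
opening: 0.0149
```

```bash
python3 st.py
```

```text
t 21.4 q [-38.9  26.5  29.2  92.5   0.  -91.9] ee [ 0.5493 -0.4427  0.1664] F [ 1.2 -0.4  6.4] M [ 0.1  -0.05 -0.01] op 0.0149
tool x,y,z [ 0.002 -0.002 -1.   ] [-0.602 -0.799 -0.   ] [-0.799  0.602 -0.003] yaw of z 143.0
```

Holding the handle; swing along the arc.

Call:
carry_out(increments=[[4,0,0,0,-0.4,11,5],[6,0,0,0,-0.9,17,5],[8,0,0,0,-1.6,22.7,5],[10,0,0,0,-2.5,28.3,5]])

```text
time: 21.9
ee_pos: [0.4999, -0.3816, 0.1663]
tcp_rot: [-147.1, 89.8, -32.5]
wrist_force: [10.7, 3.4, 7.3]
opening: 0.0145
```

```bash
python3 st.py
```

```text
t 21.9 q [-37.4  14.9  14.2  89.1   0.  -62. ] ee [ 0.4999 -0.3816  0.1663] F [10.7  3.4  7.3] M [ 0.58 -1.87  0.02] op 0.0145
tool x,y,z [ 0.003 -0.002 -1.   ] [-0.909 -0.417 -0.002] [-0.417  0.909 -0.003] yaw of z 114.7
```

Call:
carry_out(increments=[[8,0,0,0,-3.5,22.7,5],[10,0,0,0,-2.5,28.3,5],[10,0,0,0,-2.5,28.3,5],[10,0,0,0,-2.5,28.3,5],[10,0,0,0,-2.5,28.3,5]])

```text
time: 22.52
ee_pos: [0.4986, -0.2477, 0.1663]
tcp_rot: [-129.2, 89.9, -62.6]
wrist_force: [4.4, -5.7, 3.9]
opening: 0.0146
```

```bash
python3 st.py
```

```text
t 22.525 q [-26.4   4.9   2.8  87.8  -0.1  -3. ] ee [ 0.4986 -0.2477  0.1663] F [ 4.4 -5.7  3.9] M [-1.04 -0.99 -0.1 ] op 0.0146
tool x,y,z [ 0.001 -0.002 -1.   ] [-0.918  0.397 -0.002] [ 0.397  0.918 -0.001] yaw of z 66.6
```

Call:
carry_out(increments=[[10,0,0,0,-2.5,28.3,5],[10,0,0,0,-2.5,28.3,5],[10,0,0,0,-2.5,28.3,5],[10,0,0,0,-2.5,28.3,5],[8,0,0,0,-1.6,22.7,5],[4,0,0,0,-0.4,11,5],[2,0,0,0,0,4,5],[0,0,0,0,0,0,5]])

```text
time: 23.52
ee_pos: [0.6116, -0.1547, 0.1663]
tcp_rot: [-56.6, 89.7, -43.7]
wrist_force: [2.2, -7.7, 5.4]
opening: 0.0147
```

```bash
python3 st.py
```

```text
t 23.525 q [-14.1  15.2  14.5  89.1  -0.1  62.9] ee [ 0.6116 -0.1547  0.1663] F [ 2.2 -7.7  5.4] M [-1.3  -0.25 -0.08] op 0.0147
tool x,y,z [ 0.003 -0.003 -1.   ] [-0.223  0.975 -0.004] [0.975 0.223 0.002] yaw of z 12.9
```

Call:
carry_out(increments=[[0,0,0,0,0,0,40],[0,0,0,0,0,0,60],[0,0,0,-40,0,0,80],[-6,0,0,-50,0,0,100],[0,0,0,-30,0,-10,100],[0,0,0,0,50,0,100],[0,0,0,0,60,0,100],[0,0,0,0,60,0,100],[0,0,0,0,60,0,100],[0,0,0,0,60,0,100],[0,0,0,0,60,0,100],[0,0,0,0,50,0,100]])

```text
time: 25.02
ee_pos: [0.4694, 0.2236, 0.2848]
tcp_rot: [78.6, 90.0, 97.6]
wrist_force: [1.1, 0.7, 0.7]
opening: 0.0854
```

Call:
carry_out(increments=[[0,0,0,0,0,0,100]])

```text
time: 25.15
ee_pos: [0.4693, 0.2244, 0.2846]
tcp_rot: [128.8, 90.0, 148.1]
wrist_force: [0.4, -0.6, -0.6]
opening: 0.0855
```

```bash
python3 st.py; python3 -c "
from h import *
shot('wrist','w5');shot('scene','s6')"
```

```text
t 25.15 q [ 25.5   2.4  13.4 101.    0.   96.3] ee [0.4693 0.2244 0.2846] F [ 0.4 -0.6 -0.6] M [-0.02 -0.   -0.04] op 0.0855
tool x,y,z [-0.001  0.    -1.   ] [-0.33   0.944  0.001] [ 0.944  0.33  -0.   ] yaw of z 19.3
```

View pics/w5.png

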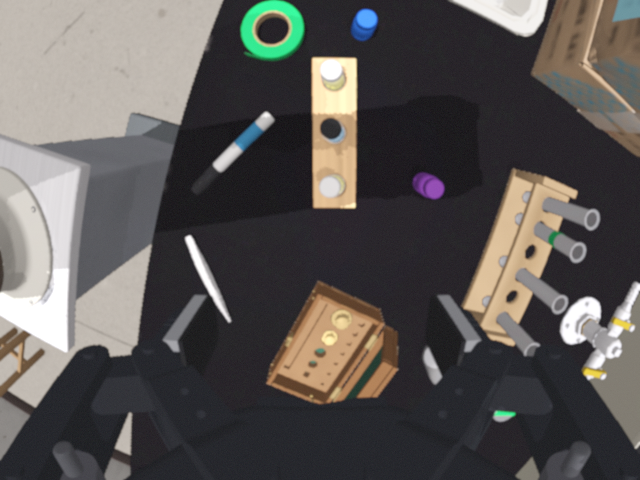

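View pics/s6.png

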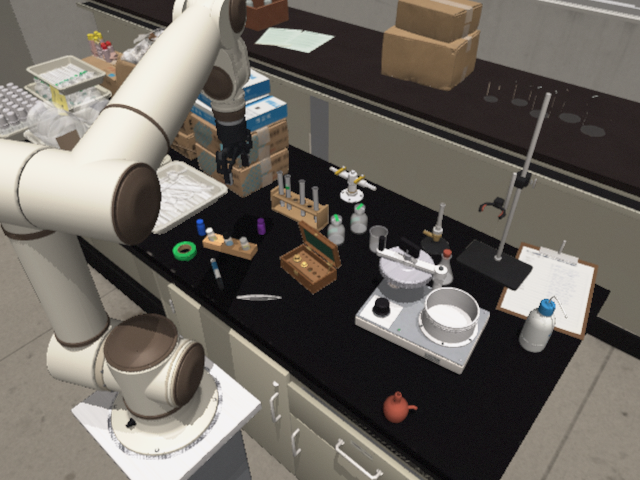

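```bash
cat > caps.py <<'E'
from h import *
import sys
def caps(name,px):
    T=np.load(f"pics/{name}.npy")
    for u,v in px:
        p=plane("wrist",u,v,.060,T); print((u,v),p.round(4),"tool",(T[:3,:3].T@(p-T[:3,3])*1e3).round(1))
E
python3 - <<'E'
from caps import *
caps("w5",[(332,70),(331,129),(331,186)])
crop("w5","w5a",300,50,370,220,4.5)
T=np.load("pics/w5.npy")
for p in [(312,58),(356,57),(313,208),(356,208)]: print(plane("wrist",*p,.024,T).round(4))
E
```

```text
(332, 70) [0.4357 0.3529 0.06  ] tool [224.6 132.2  10.8]
(331, 129) [0.4543 0.2969 0.06  ] tool [224.6  73.3   9.8]
(331, 186) [0.4731 0.2434 0.06  ] tool [224.6  16.5  10. ]
[0.41   0.3647 0.024 ]
[0.4539 0.3817 0.024 ]
[0.4651 0.2089 0.024 ]
[0.5102 0.2247 0.024 ]
```

View pics/w5a.png

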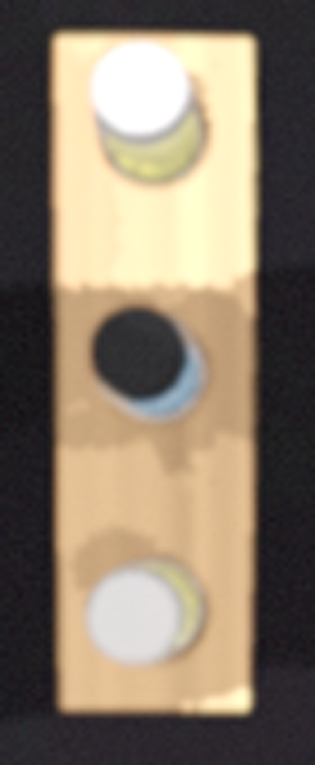

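Call:
carry_out(increments=[[0,0,0,40,17,11,100],[0,0,0,55,0,0,80],[0,0,0,55,0,0,65],[0,0,0,50,0,0,65],[0,0,0,30,0,0,65],[0,0,0,16,0,0,65],[0,0,0,7,0,0,65],[0,0,0,0,0,0,65]], squeeze=25)

```text
time: 26.25
ee_pos: [0.4761, 0.2411, 0.0324]
tcp_rot: [7.1, 90.0, 26.1]
wrist_force: [1.0, -0.3, -0.0]
opening: 0.0556
```

```bash
python3 st.py; python3 -c "
from h import *
shot('side','d6');crop('d6','d6a',280,280,440,440,3.7);shot('wrist','w6')"
```

```text
t 26.25 q [ 26.9   3.6 -13.4  72.9  -0.   97.9] ee [0.4761 0.2411 0.0324] F [ 1.  -0.3 -0. ] M [-0.04  0.01 -0.03] op 0.0556
tool x,y,z [ 0.001  0.    -1.   ] [-0.325  0.946  0.   ] [0.946 0.325 0.001] yaw of z 19.0
```

View pics/d6a.png

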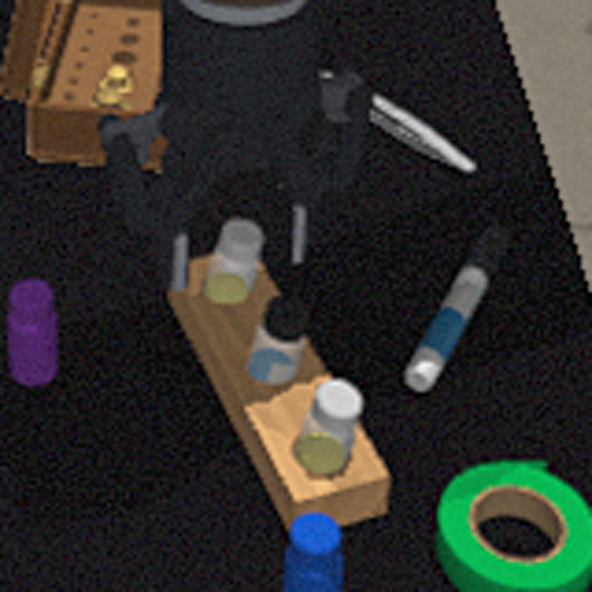

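View pics/w6.png

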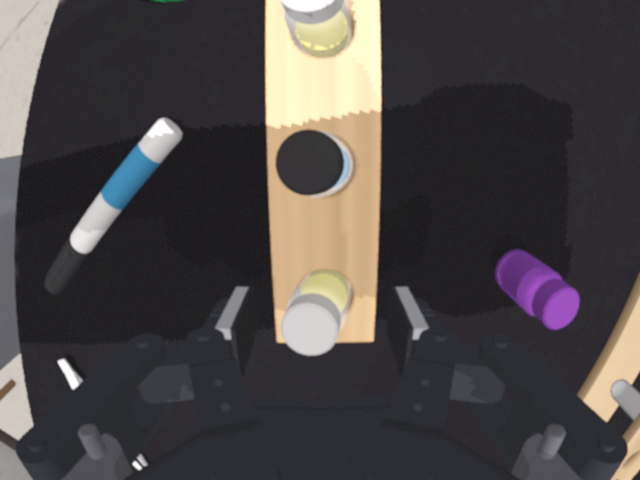

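Call:
carry_out(increments=[[0,0,0,0,0,0,15],[0,0,0,0,0,0,15],[0,0,0,0,0,0,15],[0,0,0,0,0,0,15],[0,0,0,-10,0,0,15],[0,0,0,-15,0,0,15],[0,0,0,-25,0,0,15]], squeeze=30)

```text
time: 27.22
ee_pos: [0.4752, 0.2411, 0.0824]
tcp_rot: [-172.7, 89.9, -153.7]
wrist_force: [-0.1, 1.0, 0.4]
opening: 0.0229
```

```bash
python3 st.py; python3 -c "
from h import *
shot('side','d7');crop('d7','d7a',280,240,440,400,3.7);shot('wrist','w7')"
```

```text
t 27.225 q [26.9  2.4 -9.1 78.6  0.  97.9] ee [0.4752 0.2411 0.0824] F [-0.1  1.   0.4] M [ 0.06 -0.01  0.02] op 0.0229
tool x,y,z [-0.001 -0.001 -1.   ] [-0.326  0.946 -0.   ] [ 0.946  0.326 -0.001] yaw of z 19.0
```

View pics/d7a.png

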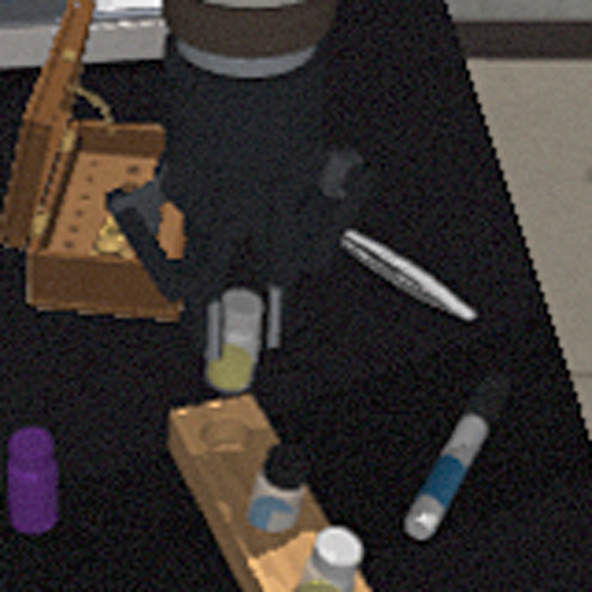

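View pics/w7.png

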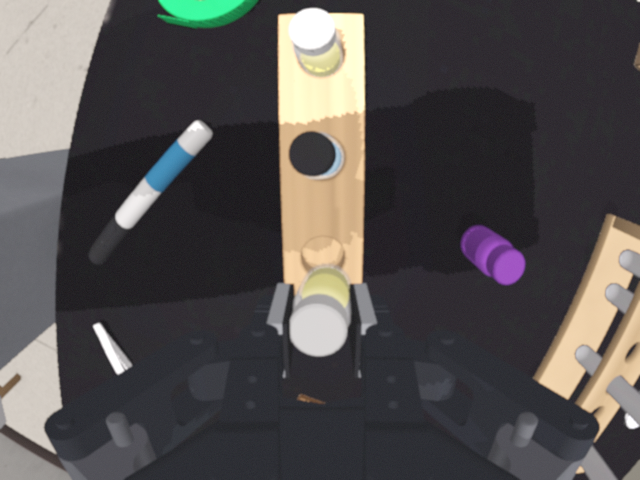

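Call:
carry_out(increments=[[0,0,0,-40,0,0,15],[-10,0,0,-55,0,0,15],[-10,0,0,-55,0,0,15],[-10,0,0,-48,0,0,15],[-10,0,0,0,0,0,15],[-10,0,0,0,0,0,15],[-10,0,0,0,0,0,15],[-10,0,0,0,0,0,15],[-10,0,0,0,0,0,15],[-10,0,0,0,0,0,15],[-10,0,0,0,0,0,15],[-10,0,0,0,0,0,15]])

```text
time: 28.82
ee_pos: [0.4755, 0.2412, 0.2795]
tcp_rot: [76.7, 90.0, -154.0]
wrist_force: [-0.3, -0.4, 0.1]
opening: 0.0228
```

Call:
carry_out(increments=[[-10,0,0,0,0,0,15],[-8,0,0,0,0,0,15],[0,0,0,0,30,-30,15],[0,0,0,0,40,-40,15],[0,0,0,0,40,-41,15],[0,0,0,0,40,-41,15],[0,0,0,0,40,-41,15],[0,0,0,0,40,-41,15],[0,0,0,0,40,-41,15],[0,0,0,0,40,-41,15],[0,0,0,0,40,-41,15],[0,0,0,0,40,-40,15]])

```text
time: 30.32
ee_pos: [0.5962, -0.3039, 0.2795]
tcp_rot: [-48.1, 90.0, 98.9]
wrist_force: [0.9, 0.4, 0.1]
opening: 0.0226
```

Call:
carry_out(increments=[[0,0,0,0,30,-30,15],[0,0,0,0,10,-10,15],[0,0,0,0,0,0,15],[0,0,0,0,0,0,15]])

```text
time: 30.82
ee_pos: [0.6079, -0.3567, 0.2797]
tcp_rot: [-31.2, 90.0, 115.8]
wrist_force: [0.0, -0.1, -0.8]
opening: 0.0227
```

```bash
python3 st.py; python3 -c "
from h import *
shot('wrist','w8')"
```

```text
t 30.825 q [-30.4  31.8  49.5 107.7   0.  -87.4] ee [ 0.6079 -0.3567  0.2797] F [ 0.  -0.1 -0.8] M [ 0.   -0.03 -0.01] op 0.0227
tool x,y,z [-0.  0. -1.] [-0.544 -0.839 -0.   ] [-0.839  0.544  0.   ] yaw of z 147.0
```

View pics/w8.png

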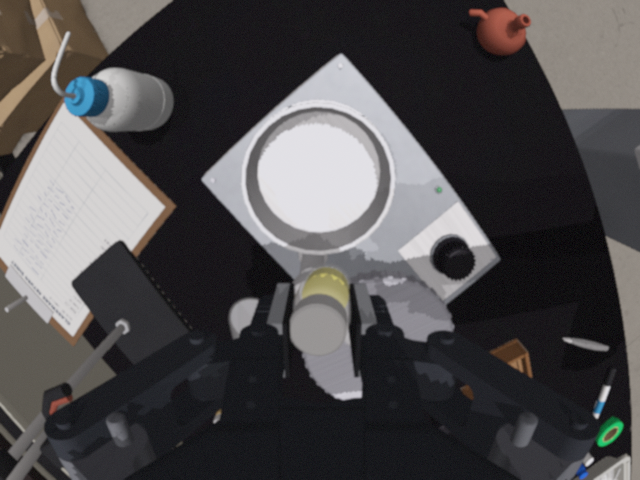

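```bash
python3 -c "
from h import *
T=np.load('pics/w8.npy')
for p in ((319.5,176),(243,176),(396,176),(320,100),(320,252)):
  q=plane('wrist',*p,.112,T);print(q.round(4),(T[:3,:3].T@(q-T[:3,3])*1e3).round(1))
for p in ((319,171),(259,171),(379,171)):
  q=plane('wrist',*p,.050,T);print('floor',q.round(4),(T[:3,:3].T@(q-T[:3,3])*1e3).round(1))
crop('w8','w8a',200,60,440,300,3)
"
```

```text
[ 0.5915 -0.3858  0.112 ] [167.7  33.4  -2.2]
[ 0.6457 -0.4219  0.112 ] [167.7  34.2 -67.3]
[ 0.5367 -0.351   0.112 ] [167.8  34.   62.8]
[ 0.5564 -0.4391  0.112 ] [167.7  97.1  -1.7]
[ 0.6278 -0.3294  0.112 ] [167.7 -33.7  -1.9]
floor [ 0.5934 -0.3842  0.05  ] [229.7  31.   -3. ]
floor [ 0.644  -0.4179  0.05  ] [229.7  31.7 -63.7]
floor [ 0.5423 -0.3516  0.05  ] [229.8  31.5  57.7]
```

View pics/w8a.png

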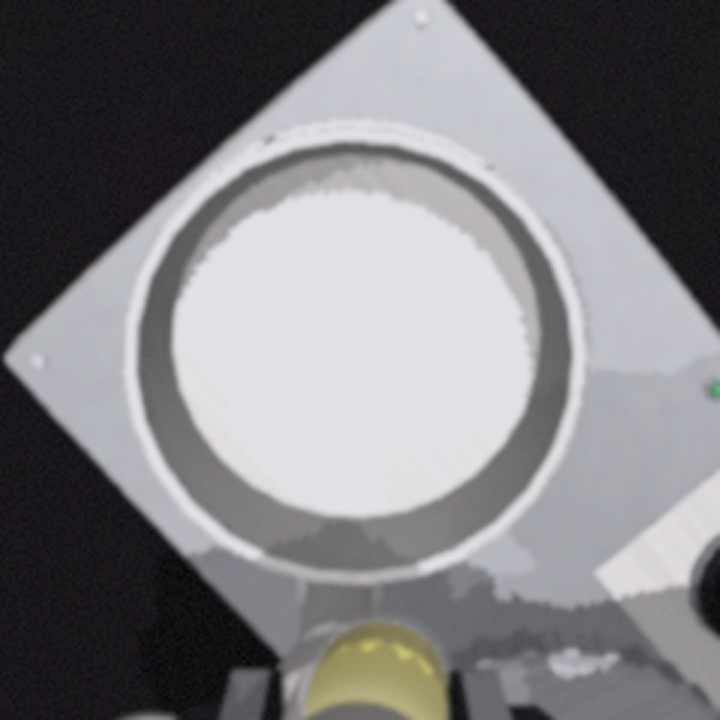

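Call:
carry_out(increments=[[0,0,0,20,14.5,0,15],[0,0,0,50,0,0,15],[0,0,0,50,0,0,15],[0,0,0,40,0,0,15],[0,0,0,25,0,0,15],[0,0,0,14,0,0,15],[0,0,0,4,0,0,15],[0,0,0,0,0,0,15]])

```text
time: 31.88
ee_pos: [0.6004, -0.3695, 0.0778]
tcp_rot: [-177.7, 89.9, -30.7]
wrist_force: [0.6, 0.2, 0.3]
opening: 0.0229
```

```bash
python3 st.py; python3 -c "
from h import *
shot('wrist','w9');shot('scene','s7');crop('s7','s7a',350,195,510,335,4)"
```

```text
t 31.875 q [-31.6  26.2  18.9  82.6   0.  -88.6] ee [ 0.6004 -0.3695  0.0778] F [0.6 0.2 0.3] M [0.02 0.03 0.02] op 0.0229
tool x,y,z [ 0.001 -0.001 -1.   ] [-0.544 -0.839 -0.   ] [-0.839  0.544 -0.001] yaw of z 147.0
```

View pics/w9.png

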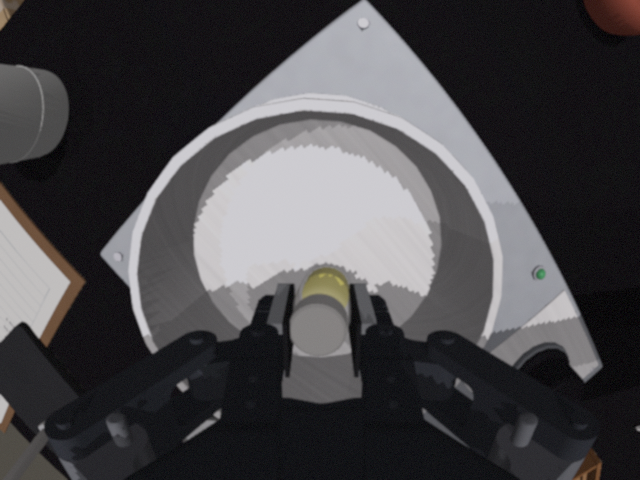

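View pics/s7a.png

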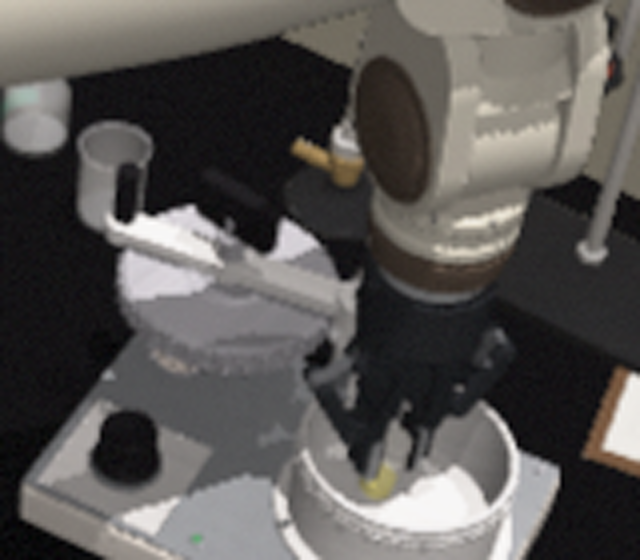

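Call:
carry_out(increments=[[0,0,0,1.5,0,0,15],[0,0,0,1,0,0,15],[0,0,0,0,0,0,15]])

```text
time: 32.35
ee_pos: [0.6001, -0.3697, 0.0745]
tcp_rot: [178.7, 90.0, -34.3]
wrist_force: [0.9, -0.2, 1.4]
opening: 0.0225
```

Call:
carry_out(increments=[[0,0,0,1,0,0,15],[0,0,0,0,0,0,15]])

```text
time: 32.6
ee_pos: [0.6002, -0.3697, 0.0743]
tcp_rot: [-176.6, 89.9, -29.6]
wrist_force: [-1.2, 0.6, 6.8]
opening: 0.0228
```

Call:
carry_out(increments=[[0,0,0,1,0,0,15],[0,0,0,0,0,0,15]])

```text
time: 32.85
ee_pos: [0.6003, -0.3696, 0.0741]
tcp_rot: [-174.9, 89.9, -27.9]
wrist_force: [-2.1, 2.3, 10.4]
opening: 0.0225
```

Call:
carry_out(increments=[[0,0,0,-1.5,0,0,15],[0,0,0,0,0,0,32],[0,0,0,0,0,0,40],[0,0,0,0,0,0,45],[0,0,0,-15,0,0,45],[0,0,0,-30,0,0,45],[0,0,0,-40,0,0,60],[0,0,0,-55,0,0,80],[0,0,0,-55,0,0,100],[0,0,0,0,0,0,100]])

```text
time: 34.1
ee_pos: [0.6009, -0.3701, 0.2759]
tcp_rot: [-178.9, 89.4, -31.9]
wrist_force: [0.0, 0.2, 0.1]
opening: 0.0854
```

```bash
python3 st.py; python3 -c "
from h import *
shot('wrist','w10');shot('scene','s8');crop('s8','s8a',350,195,510,335,4)"
```

```text
t 34.1 q [-31.6  30.8  47.6 106.2  -0.  -88.6] ee [ 0.6009 -0.3701  0.2759] F [0.  0.2 0.1] M [ 0.02  0.06 -0.01] op 0.0854
tool x,y,z [ 0.009 -0.005 -1.   ] [-0.545 -0.839 -0.   ] [-0.839  0.545 -0.01 ] yaw of z 147.0
```

View pics/w10.png

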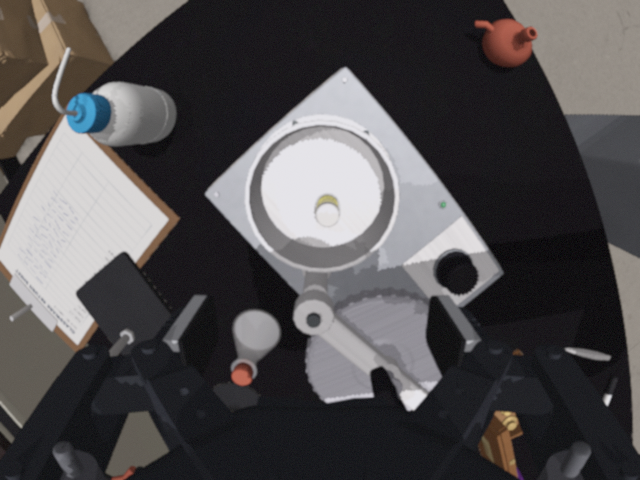

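View pics/s8a.png

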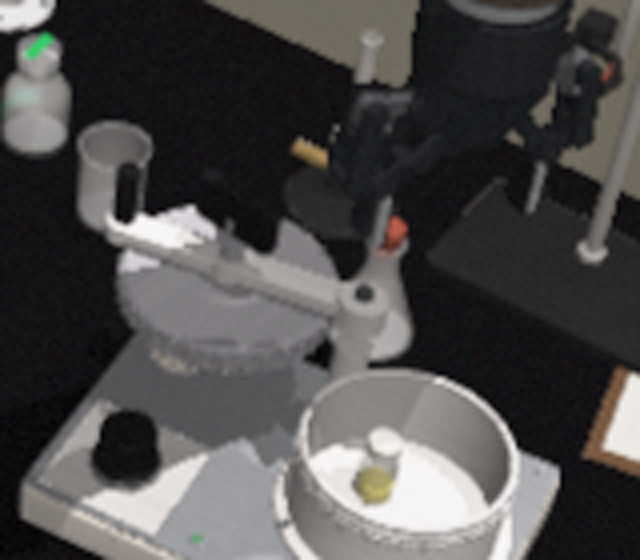

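Call:
carry_out(increments=[[0,-0.6,0,-9,-25,25,100],[0,0,0,0,-40,41,100],[0,0,0,0,-40,41,100],[0,0,0,0,-40,41,100],[0,0,0,0,-40,41,100],[0,0,0,0,-40,41,100],[0,0,0,0,-40,41,100],[0,0,0,0,-40,41,100],[0,0,0,0,-40,41,100],[0,0,0,0,-40,41,100],[0,0,0,0,-41,40,100],[10,0,0,0,0,0,100]])

```text
time: 35.7
ee_pos: [0.4662, 0.2271, 0.28]
tcp_rot: [21.4, 89.3, 158.5]
wrist_force: [0.2, -0.8, -0.2]
opening: 0.0853
```

Call:
carry_out(increments=[[10,0,0,0,0,0,100],[10,0,0,0,0,0,100],[10,0,0,0,0,0,100],[10,0,0,0,0,0,100],[10,0,0,0,0,0,100],[10,0,0,0,0,0,100],[10,0,0,0,0,0,100],[10,0,0,0,0,0,100],[10,0,0,0,0,0,100],[10,0,0,0,0,0,100],[10,0,0,0,0,0,100],[8,0,0,0,0,0,100]])

```text
time: 37.2
ee_pos: [0.4673, 0.2238, 0.2803]
tcp_rot: [139.8, 89.3, 158.5]
wrist_force: [-0.5, 1.1, 0.2]
opening: 0.0855
```

Call:
carry_out(increments=[[0,0,0,0,0,0,100]])

```text
time: 37.33
ee_pos: [0.4674, 0.2238, 0.2806]
tcp_rot: [137.8, 89.3, 156.9]
wrist_force: [0.2, -0.9, 0.0]
opening: 0.0853
```

```bash
python3 st.py; python3 -c "
from h import *
shot('wrist','w11');crop('w11','w11a',260,20,400,240,2.7)"
```

```text
t 37.325 q [ 25.3   2.5  13.  101.    0.5  96.2] ee [0.4674 0.2238 0.2806] F [ 0.2 -0.9  0. ] M [ 0.01 -0.02 -0.01] op 0.0853
tool x,y,z [-0.011  0.005 -1.   ] [-0.326  0.945  0.008] [ 0.945  0.327 -0.009] yaw of z 19.1
```

View pics/w11a.png

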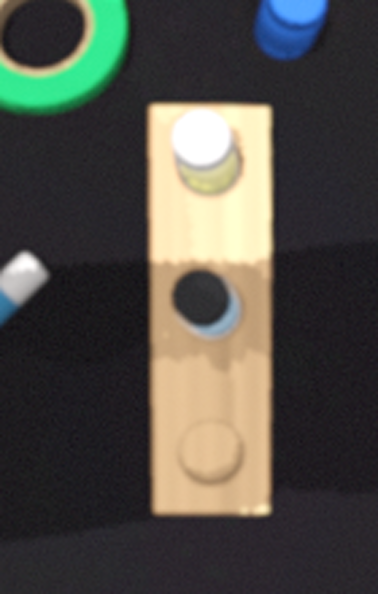

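```bash
python3 -c "
from caps import *
caps('w11',[(334.4,130.4),(335.2,71.1)])"
```

```text
(334.4, 130.4) [0.4539 0.2971 0.06  ] tool [221.1  71.9  13. ]
(335.2, 71.1) [0.4354 0.3528 0.06  ] tool [221.5 130.6  13.8]
```

Call:
carry_out(increments=[[0,-0.5,-0.46,20,0,0,100],[0,0,0,0,0,0,80]])

```text
time: 37.62
ee_pos: [0.4671, 0.2239, 0.2604]
tcp_rot: [-174.1, 90.0, -155.0]
wrist_force: [-0.8, -0.0, 0.1]
opening: 0.0699
```

```bash
python3 st.py
```

```text
t 37.625 q [25.6  1.3  9.6 98.2  0.  96.5] ee [0.4671 0.2239 0.2604] F [-0.8 -0.   0.1] M [ 0.02 -0.01  0.01] op 0.0699
tool x,y,z [-0.001 -0.    -1.   ] [-0.328  0.945 -0.   ] [ 0.945  0.328 -0.001] yaw of z 19.2
```

Call:
carry_out(increments=[[0,0,0,10,40,13,80],[0,0,0,40,33.5,0,70],[0,0,0,50,0,0,65],[0,0,0,50,0,0,65],[0,0,0,40,0,0,65],[0,0,0,25,0,0,65],[0,0,0,13,0,0,65],[0,0,0,0,0,0,65]])

```text
time: 38.62
ee_pos: [0.4565, 0.298, 0.0339]
tcp_rot: [2.5, 89.9, 21.5]
wrist_force: [0.7, 0.2, -0.2]
opening: 0.0555
```

```bash
python3 st.py; python3 -c "
from h import *
shot('wrist','w12')"
```

```text
t 38.625 q [ 33.1   5.1 -11.7  73.1  -0.  104.1] ee [0.4565 0.298  0.0339] F [ 0.7  0.2 -0.2] M [ 0.05 -0.07 -0.01] op 0.0555
tool x,y,z [ 0.001  0.    -1.   ] [-0.326  0.945  0.   ] [0.945 0.326 0.001] yaw of z 19.0
```

View pics/w12.png

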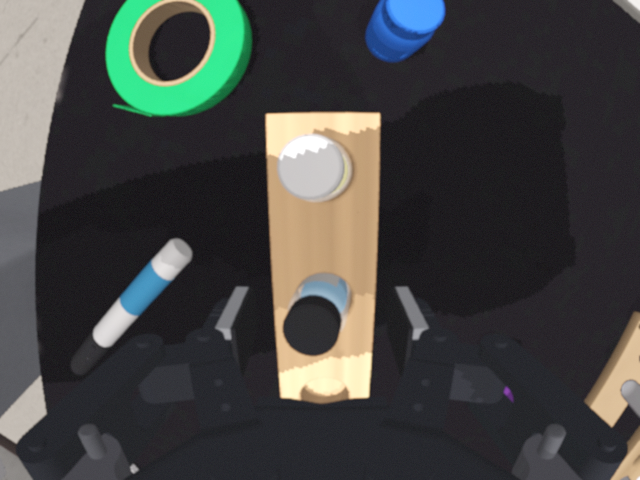

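Same geometry as the first; grip (1.5 mm lower), lift and turn.

Call:
carry_out(increments=[[0,0,0,1.5,0,0,15],[0,0,0,0,0,0,15],[0,0,0,0,0,0,15],[0,0,0,0,0,0,15],[0,0,0,-10,0,0,15],[0,0,0,-15,0,0,15],[0,0,0,-25,0,0,15],[0,0,0,-50,0,0,15],[-10,0,0,-50,0,0,15],[-10,0,0,-50,0,0,15],[-10,0,0,-48,0,0,15],[-10,0,0,0,0,0,15]], squeeze=30)

```text
time: 40.17
ee_pos: [0.4569, 0.2984, 0.2858]
tcp_rot: [-28.1, 89.5, 31.3]
wrist_force: [0.5, -0.3, -1.0]
opening: 0.0221
```

```bash
python3 st.py
```

```text
t 40.175 q [ 33.2   5.5  16.7 100.7  -0.   63.8] ee [0.4569 0.2984 0.2858] F [ 0.5 -0.3 -1. ] M [-0.04 -0.05  0.03] op 0.0221
tool x,y,z [ 0.008  0.005 -1.   ] [-0.86   0.51  -0.004] [0.51  0.86  0.008] yaw of z 59.3
```

Call:
carry_out(increments=[[-10,0,0,0,0,0,15],[-10,0,0,0,0,0,15],[-10,0,0,0,0,0,15],[-10,0,0,0,0,0,15],[-10,0,0,0,0,0,15],[-10,0,0,0,0,0,15],[-10,0,0,0,0,0,15],[-10,0,0,0,0,0,15],[-8,0,0,0,0,0,15],[0,0,0,0,0,0,15]])

```text
time: 41.42
ee_pos: [0.4561, 0.2979, 0.2814]
tcp_rot: [-119.6, 89.8, 27.3]
wrist_force: [0.4, -0.4, -0.6]
opening: 0.0228
```

```bash
python3 st.py
```

```text
t 41.425 q [ 33.2   5.5  16.3 100.6  -0.  -23.8] ee [0.4561 0.2979 0.2814] F [ 0.4 -0.4 -0.6] M [-0.06 -0.01 -0.03] op 0.0228
tool x,y,z [ 0.003  0.001 -1.   ] [-0.545 -0.838 -0.003] [-0.838  0.545 -0.002] yaw of z 146.9
```

Call:
carry_out(increments=[[0,0,0,0,22,-21,15],[0,0,0,0,42,-40,15],[0,0,0,0,43,-41,15],[0,0,0,0,43,-41,15],[0,0,0,0,43,-41,15],[0,0,0,0,43,-41,15],[0,0,0,0,43,-41,15],[0,0,0,0,43,-41,15],[0,0,0,0,43,-41,15],[0,0,0,0,43,-41,15],[0,0,0,0,43,-41,15],[0,0,0,0,42,-40,15]])

```text
time: 42.92
ee_pos: [0.5818, -0.3735, 0.2807]
tcp_rot: [-136.0, 89.8, 10.8]
wrist_force: [2.3, -0.7, 0.6]
opening: 0.0225
```

Call:
carry_out(increments=[[0,0,0,0,15.3,-14.3,15],[0,0,0,0,0,0,15],[0,0,0,0,0,0,15]])

```text
time: 43.3
ee_pos: [0.5855, -0.3915, 0.2805]
tcp_rot: [-122.2, 89.9, 24.7]
wrist_force: [-0.4, 0.7, -0.4]
opening: 0.0222
```

```bash
python3 st.py; python3 -c "
from h import *
shot('wrist','w13')"
```

```text
t 43.3 q [-3.380e+01  3.170e+01  4.940e+01  1.076e+02  1.000e-01 -9.070e+01] ee [ 0.5855 -0.3915  0.2805] F [-0.4  0.7 -0.4] M [ 0.03  0.03 -0.02] op 0.0222
tool x,y,z [ 0.002  0.001 -1.   ] [-0.546 -0.838 -0.002] [-0.838  0.546 -0.001] yaw of z 146.9
```

View pics/w13.png

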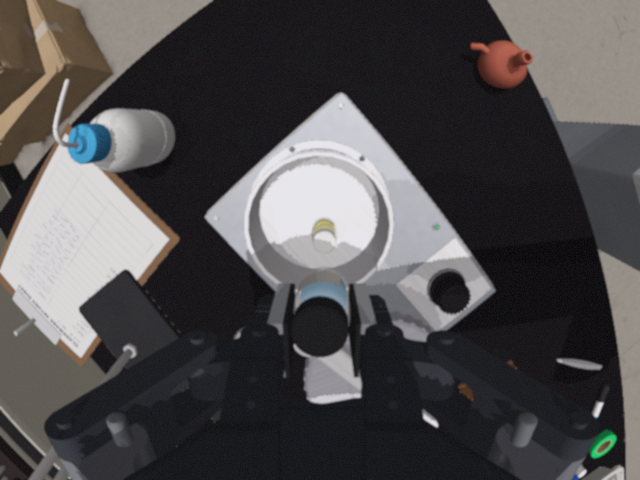

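```bash
python3 -c "
from h import *
T=np.load('pics/w13.npy')
for u,v,z in ((323.5,241,.102),(320,220,.112)):
  q=plane('wrist',u,v,z,T);print(q.round(4),(T[:3,:3].T@(q-T[:3,3])*1e3).round(1))
crop('w13','w13a',230,130,410,320,3)
"
```

```text
[ 0.5995 -0.3681  0.102 ] [178.6 -26.8   1.3]
[ 0.5901 -0.3882  0.112 ] [168.6  -4.9  -1.8]
```

View pics/w13a.png

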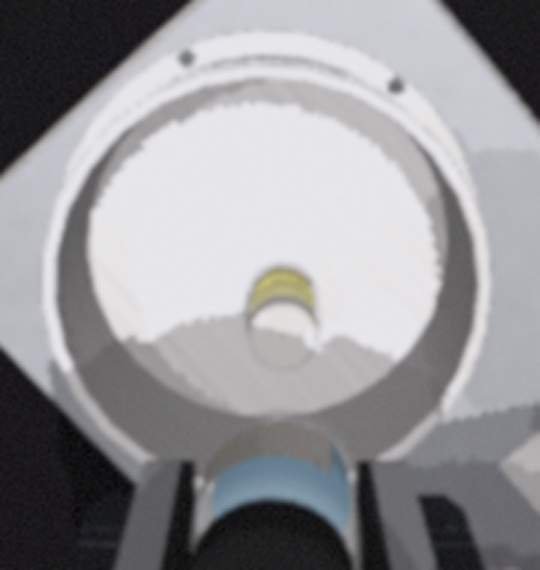

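Call:
carry_out(increments=[[0,0,0,20,2,0,15],[0,0,0,50,0,0,15],[0,0,0,50,0,0,15],[0,0,0,40,0,0,15],[0,0,0,25,0,0,15],[0,0,0,14,0,0,15],[0,0,0,4,0,0,15],[0,0,0,2,0,0,15],[0,0,0,1,0,0,15],[0,0,0,0,0,0,15]])

```text
time: 44.6
ee_pos: [0.5853, -0.3939, 0.0755]
tcp_rot: [-146.1, 89.8, 0.9]
wrist_force: [-0.7, 1.1, 3.5]
opening: 0.0224
```

Call:
carry_out(increments=[[0,0,0,1,0,0,15],[0,0,0,0,0,0,15]])

```text
time: 44.85
ee_pos: [0.5854, -0.3938, 0.0753]
tcp_rot: [-149.4, 89.7, -2.4]
wrist_force: [-1.1, 2.5, 10.7]
opening: 0.0225
```

Call:
carry_out(increments=[[0,0,0,-1.5,0,0,15],[0,0,0,0,0,0,32],[0,0,0,0,0,0,40],[0,0,0,0,0,0,45],[0,0,0,-15,0,0,45],[0,0,0,-30,0,0,45],[0,0,0,-40,0,0,60],[0,0,0,-55,0,0,80],[0,0,0,-60,0,0,100],[0,0,0,0,0,0,100],[0,0,0,0,0,0,100]])

```text
time: 46.22
ee_pos: [0.5846, -0.3939, 0.275]
tcp_rot: [-135.3, 89.8, 11.7]
wrist_force: [-0.6, 0.2, -0.9]
opening: 0.0853
```

```bash
python3 st.py; python3 -c "
from h import *
shot('wrist','w14');crop('w14','w14a',220,80,420,300,2.7)"
```

```text
t 46.225 q [-3.400e+01  3.130e+01  4.820e+01  1.068e+02  1.000e-01 -9.100e+01] ee [ 0.5846 -0.3939  0.275 ] F [-0.6  0.2 -0.9] M [ 0.03 -0.    0.03] op 0.0853
tool x,y,z [ 0.003  0.001 -1.   ] [-0.545 -0.839 -0.002] [-0.839  0.545 -0.002] yaw of z 147.0
```

View pics/w14a.png

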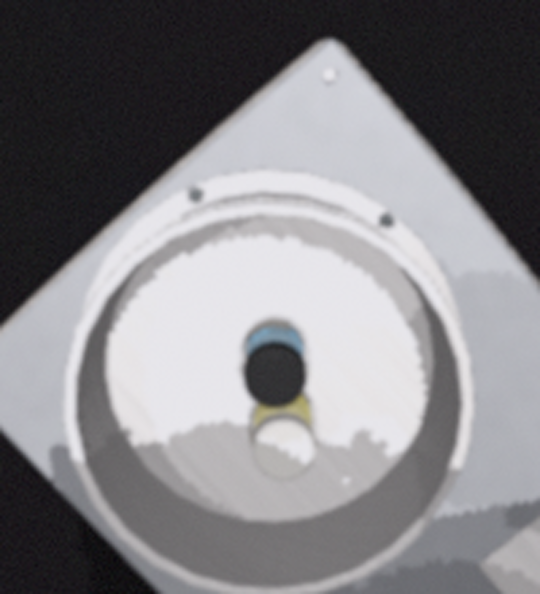

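Call:
carry_out(increments=[[0,0,0,-9,-24,25,100],[0,0,0,0,-43,41,100],[0,0,0,0,-43,41,100],[0,0,0,0,-43,41,100],[0,0,0,0,-43,41,100],[0,0,0,0,-43,41,100],[0,0,0,0,-43,41,100],[0,0,0,0,-43,41,100],[0,0,0,0,-43,41,100],[0,0,0,0,-43,41,100],[0,0,0,0,-43,41,100],[10,0,0,0,0,0,100]])

```text
time: 47.78
ee_pos: [0.465, 0.227, 0.2818]
tcp_rot: [48.4, 89.9, -174.5]
wrist_force: [0.6, -0.6, 0.6]
opening: 0.0853
```

Call:
carry_out(increments=[[10,0,0,0,0,0,100],[10,0,0,0,0,0,100],[10,0,0,0,0,0,100],[10,0,0,0,0,0,100],[10,0,0,0,0,0,100],[10,0,0,0,0,0,100],[10,0,0,0,0,0,100],[10,0,0,0,0,0,100],[10,0,0,0,0,0,100],[10,0,0,0,0,0,100],[10,0,0,0,0,0,100],[8,0,0,0,0,0,100]])

```text
time: 49.28
ee_pos: [0.4661, 0.2235, 0.2822]
tcp_rot: [-167.9, 90.0, -149.2]
wrist_force: [0.3, 0.7, -0.1]
opening: 0.0854
```

Call:
carry_out(increments=[[0,0,0,0,0,0,100]])

```text
time: 49.4
ee_pos: [0.4662, 0.2235, 0.2826]
tcp_rot: [-163.8, 90.0, -144.7]
wrist_force: [-0.8, -0.1, -1.1]
opening: 0.0856
```

```bash
python3 st.py; python3 -c "
from h import *
shot('wrist','w15');crop('w15','w15a',260,20,400,240,2.7)"
```

```text
t 49.4 q [ 25.6   1.9  12.7 100.7  -0.   96.6] ee [0.4662 0.2235 0.2826] F [-0.8 -0.1 -1.1] M [-0.   -0.01 -0.03] op 0.0856
tool x,y,z [-0. -0. -1.] [-0.326  0.945 -0.   ] [ 0.945  0.326 -0.   ] yaw of z 19.1
```

View pics/w15a.png

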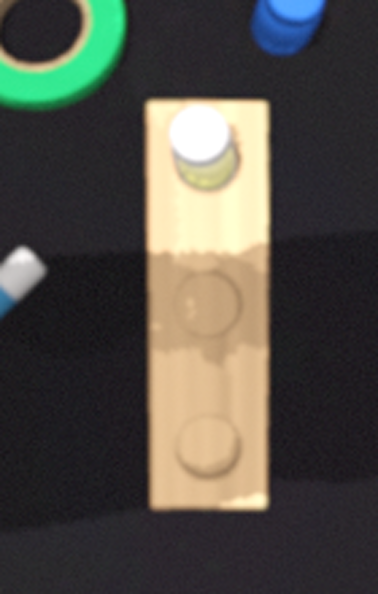

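Call:
carry_out(increments=[[0,0,0,10,45,14.5,90],[0,0,0,20,45,0,80],[0,0,0,40,41,0,70],[0,0,0,50,0,0,65],[0,0,0,50,0,0,65],[0,0,0,40,0,0,65],[0,0,0,25,0,0,65],[0,0,0,14,0,0,65],[0,0,0,0,0,0,65]])

```text
time: 50.58
ee_pos: [0.4379, 0.3523, 0.0343]
tcp_rot: [-24.4, 90.0, -5.4]
wrist_force: [-0.1, 0.0, 0.4]
opening: 0.0554
```

```bash
python3 st.py; python3 -c "
from h import *
shot('wrist','w16')"
```

```text
t 50.575 q [ 38.8   7.4  -9.1  73.4  -0.  109.8] ee [0.4379 0.3523 0.0343] F [-0.1  0.   0.4] M [0.07 0.01 0.05] op 0.0554
tool x,y,z [ 0.001 -0.    -1.   ] [-0.327  0.945 -0.   ] [0.945 0.327 0.001] yaw of z 19.1
```

View pics/w16.png

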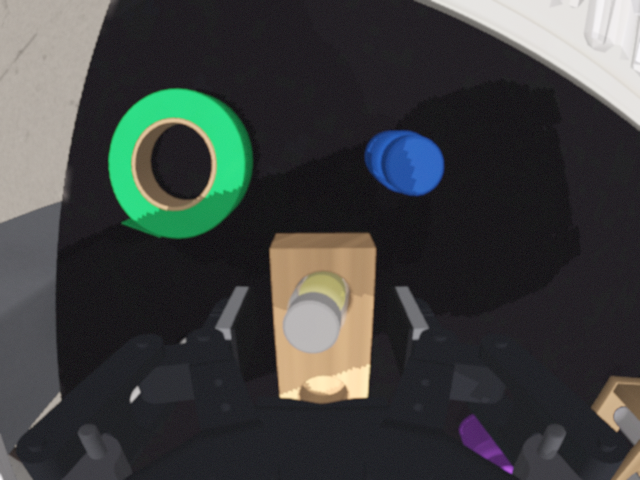

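Call:
carry_out(increments=[[0,0,0,1.5,0,0,15],[0,0,0,0,0,0,15],[0,0,0,0,0,0,15],[0,0,0,0,0,0,15],[0,0,0,-10,0,0,15],[0,0,0,-15,0,0,15],[0,0,0,-25,0,0,15],[0,0,0,-50,0,0,15],[-10,0,0,-50,0,0,15],[-10,0,0,-50,0,0,15],[-10,0,0,-48,0,0,15],[-10,0,0,0,0,0,15]], squeeze=30)

```text
time: 52.12
ee_pos: [0.4385, 0.353, 0.2869]
tcp_rot: [-23.7, 89.5, 35.6]
wrist_force: [0.4, 0.3, -0.2]
opening: 0.0222
```

Call:
carry_out(increments=[[-10,0,0,0,0,0,15],[-10,0,0,0,0,0,15],[-10,0,0,0,0,0,15],[-10,0,0,0,0,0,15],[-10,0,0,0,0,0,15],[-10,0,0,0,0,0,15],[-10,0,0,0,0,0,15],[-10,0,0,0,0,0,15],[-8,0,0,0,0,0,15],[0,0,0,0,0,0,15]])

```text
time: 53.38
ee_pos: [0.4378, 0.3524, 0.2824]
tcp_rot: [-119.0, 89.8, 27.9]
wrist_force: [0.2, 0.1, -1.7]
opening: 0.0223
```

```bash
python3 st.py
```

```text
t 53.375 q [ 38.8   8.   19.2 101.   -0.  -18.1] ee [0.4378 0.3524 0.2824] F [ 0.2  0.1 -1.7] M [ 0.02  0.02 -0.  ] op 0.0223
tool x,y,z [ 0.003  0.001 -1.   ] [-0.545 -0.838 -0.003] [-0.838  0.545 -0.001] yaw of z 146.9
```

Call:
carry_out(increments=[[0,0,0,0,22,-20,15],[0,0,0,0,43,-40,15],[0,0,0,0,43,-40,15],[0,0,0,0,43,-40,15],[0,0,0,0,43,-40,15],[0,0,0,0,43,-40,15],[0,0,0,0,43,-40,15],[0,0,0,0,43,-40,15],[0,0,0,0,43,-40,15],[0,0,0,0,43,-40,15],[0,0,0,0,43,-40,15],[0,0,0,0,43,-40,15]])

```text
time: 54.88
ee_pos: [0.554, -0.3151, 0.2818]
tcp_rot: [-133.5, 89.8, 13.2]
wrist_force: [0.6, 0.7, 0.1]
opening: 0.0223
```

Call:
carry_out(increments=[[0,0,0,0,43,-40,15],[0,0,0,0,35,-29.6,15],[0,0,0,0,0,0,15],[0,0,0,0,0,0,15]])

```text
time: 55.38
ee_pos: [0.5699, -0.4164, 0.2811]
tcp_rot: [-110.4, 89.9, 36.5]
wrist_force: [-0.2, -0.6, 0.0]
opening: 0.0224
```

```bash
python3 st.py; python3 -c "
from h import *
shot('wrist','w17');crop('w17','w17a',220,100,420,320,2.7)"
```

```text
t 55.375 q [-3.620e+01  3.210e+01  5.010e+01  1.079e+02  1.000e-01 -9.310e+01] ee [ 0.5699 -0.4164  0.2811] F [-0.2 -0.6  0. ] M [0.04 0.   0.04] op 0.0224
tool x,y,z [ 0.002  0.001 -1.   ] [-0.547 -0.837 -0.002] [-0.837  0.547 -0.001] yaw of z 146.9
```

View pics/w17a.png

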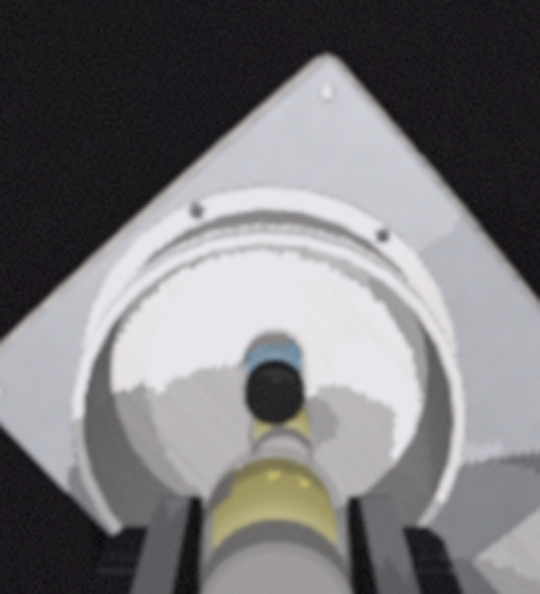

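```bash
python3 -c "
from h import *
T=np.load('pics/w17.npy')
for u,v,z in ((321.5,245.2,.102),):
  q=plane('wrist',u,v,z,T);print(q.round(4),(T[:3,:3].T@(q-T[:3,3])*1e3).round(1))
"
```

```text
[ 0.5876 -0.3905  0.102 ] [179.2 -31.   -0.5]
```

Call:
carry_out(increments=[[0,0,0,20,0,0,15],[0,0,0,50,0,0,15],[0,0,0,50,0,0,15],[0,0,0,40,0,0,15],[0,0,0,25,0,0,15],[0,0,0,14,0,0,15],[0,0,0,4,0,0,15],[0,0,0,1,0,0,15],[0,0,0,1,0,0,15],[0,0,0,0,0,0,15]])

```text
time: 56.68
ee_pos: [0.5707, -0.4166, 0.0767]
tcp_rot: [-138.5, 89.8, 8.5]
wrist_force: [1.3, -0.5, -0.0]
opening: 0.0217
```

Call:
carry_out(increments=[[0,0,0,1,0,0,15],[0,0,0,0,0,0,15]])

```text
time: 56.92
ee_pos: [0.5708, -0.4165, 0.0764]
tcp_rot: [-144.5, 89.8, 2.5]
wrist_force: [-0.3, 0.4, 5.1]
opening: 0.0223
```

Call:
carry_out(increments=[[0,0,0,-0.5,0,0,15],[0,0,0,0,0,0,32],[0,0,0,0,0,0,38],[0,0,0,0,0,0,40],[0,0,0,-15,0,0,40],[0,0,0,-30,0,0,40],[0,0,0,-40,0,0,60],[0,0,0,-55,0,0,80],[0,0,0,-60,0,0,100],[0,0,0,0,0,0,100],[0,0,0,0,0,0,100]])

```text
time: 58.3
ee_pos: [0.5701, -0.4167, 0.2759]
tcp_rot: [-137.0, 89.8, 10.0]
wrist_force: [0.2, -1.3, -1.7]
opening: 0.0851
```

```bash
python3 st.py; python3 -c "
from h import *
shot('wrist','w18');shot('scene','s9');crop('s9','s9a',350,195,510,335,4)"
```

```text
t 58.3 q [-3.62e+01  3.16e+01  4.88e+01  1.07e+02  1.00e-01 -9.32e+01] ee [ 0.5701 -0.4167  0.2759] F [ 0.2 -1.3 -1.7] M [ 0.01  0.02 -0.  ] op 0.0851
tool x,y,z [ 0.003  0.    -1.   ] [-0.545 -0.839 -0.002] [-0.839  0.545 -0.002] yaw of z 147.0
```

View pics/w18.png

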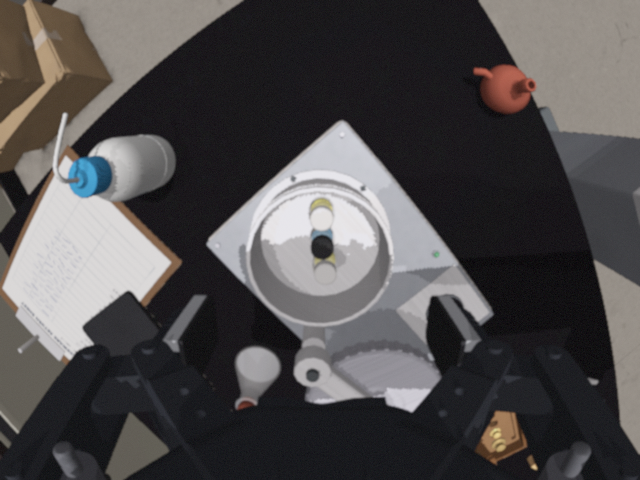

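View pics/s9a.png

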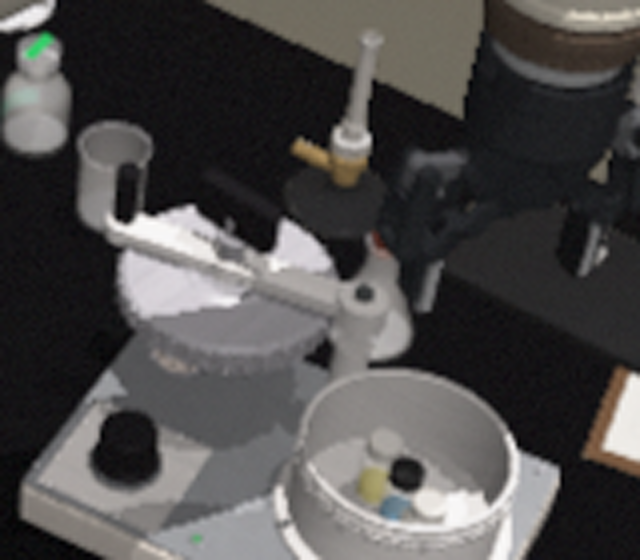

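Call:
carry_out(increments=[[0,0,0,-10,-24,11,100],[0,0,0,0,-50,22,100],[0,0,0,0,-56,25,100],[0,0,0,0,-56,25,100],[0,0,0,0,-56.4,25,100],[10,0,0,0,0,0,100],[10,0,0,0,0,0,100],[10,0,0,0,0,0,100],[10,0,0,0,0,0,100],[10,0,0,0,0,0,100],[10,0,0,0,0,0,100],[10,0,0,0,0,0,100]])

```text
time: 59.9
ee_pos: [0.6108, -0.1532, 0.2857]
tcp_rot: [-23.1, 89.9, 53.6]
wrist_force: [0.1, 0.9, -0.6]
opening: 0.0852
```

Call:
carry_out(increments=[[10,0,0,0,0,0,100],[10,0,0,0,0,0,100],[10,0,0,0,0,0,100],[10,0,0,0,0,0,100],[10,0,0,0,0,0,100],[10,0,0,0,0,0,80],[4,0,0,0,0,0,60],[0,0,0,0,0,0,60],[0,0,0,0,0,0,60]])

```text
time: 61.02
ee_pos: [0.6112, -0.1538, 0.2859]
tcp_rot: [20.0, 89.9, 33.1]
wrist_force: [0.1, -0.3, 0.1]
opening: 0.051
```

```bash
python3 st.py; python3 -c "
from h import *
shot('wrist','w19')"
```

```text
t 61.025 q [-1.420e+01  1.860e+01  3.220e+01  1.035e+02  1.000e-01  6.270e+01] ee [ 0.6112 -0.1538  0.2859] F [ 0.1 -0.3  0.1] M [0.01 0.04 0.03] op 0.051
tool x,y,z [ 0.002  0.001 -1.   ] [-0.227  0.974  0.001] [0.974 0.227 0.002] yaw of z 13.1
```

View pics/w19.png

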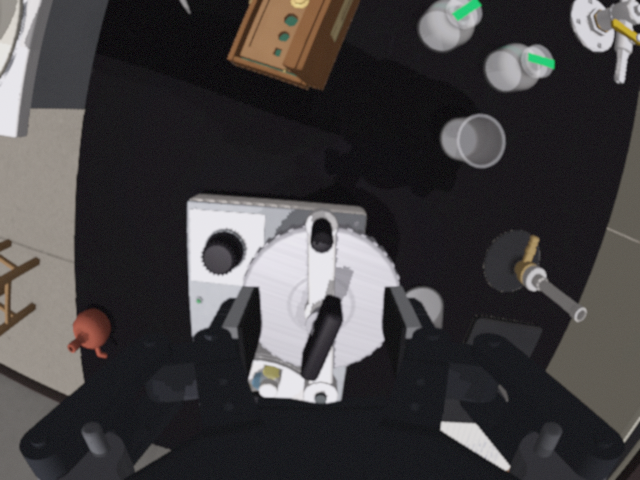

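```bash
python3 -c "
from h import *
T=np.load('pics/w19.npy')
crop('w19','w19a',280,190,370,300,6)
for u,v,z in ((321,243,.202),(321,395,.16),(222,252,.078)):
  q=plane('wrist',u,v,z,T);print(q.round(4),(T[:3,:3].T@(q-T[:3,3])*1e3).round(1))
"
```

```text
[ 0.6115 -0.1533  0.202 ] [83.9  0.4  0.3]
[ 0.6477 -0.3091  0.16  ] [ 1.258e+02 -1.596e+02  1.000e-01]
[ 0.524  -0.2226  0.078 ] [ 207.7  -47.4 -100.9]
```

View pics/w19a.png

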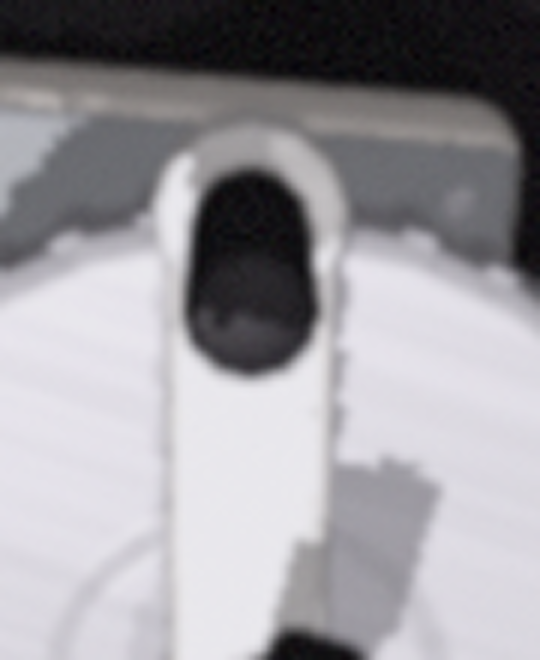

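Call:
carry_out(increments=[[0,0,0,30,0,0,55],[0,0,0,40,0,0,55],[0,0,0,35,0,0,55],[0,0,0,14,0,0,55],[0,0,0,0,0,0,5],[0,0,0,0,0,0,5],[0,0,0,0,0,0,5],[0,0,0,0,0,0,5]], squeeze=40)

```text
time: 62.08
ee_pos: [0.6122, -0.1544, 0.1686]
tcp_rot: [-6.2, 89.7, 6.8]
wrist_force: [-0.6, 1.2, 6.5]
opening: 0.0145
```

Call:
carry_out(increments=[[-4,0,0,0,-0.4,-11,5],[-6,0,0,0,-0.9,-17,5],[-8,0,0,0,-1.6,-22.7,5],[-10,0,0,0,-2.5,-28.3,5]])

```text
time: 62.58
ee_pos: [0.5418, -0.1894, 0.1685]
tcp_rot: [-19.9, 89.7, 21.5]
wrist_force: [3.6, -1.0, 7.2]
opening: 0.0149
```

```bash
python3 st.py
```

```text
t 62.575 q [-19.4   7.2   5.5  88.1   0.2  29.3] ee [ 0.5418 -0.1894  0.1685] F [ 3.6 -1.   7.2] M [-0.25 -0.49 -0.09] op 0.0149
tool x,y,z [ 0.004  0.002 -1.   ] [-0.661  0.75  -0.002] [0.75  0.661 0.005] yaw of z 41.4
```

Call:
carry_out(increments=[[-10,0,0,0,-3,-28.3,5],[-10,0,0,0,-2.5,-28.3,5],[-10,0,0,0,-2.5,-28.3,5],[-10,0,0,0,-2.5,-28.3,5],[-10,0,0,0,-2.5,-28.3,5]])

```text
time: 63.2
ee_pos: [0.4846, -0.317, 0.1685]
tcp_rot: [-74.4, 89.9, 16.9]
wrist_force: [-0.7, 3.0, 9.6]
opening: 0.0144
```

```bash
python3 st.py
```

```text
t 63.2 q [-33.2   8.1   6.5  88.4   0.1 -34.5] ee [ 0.4846 -0.317   0.1685] F [-0.7  3.   9.6] M [0.68 0.19 0.14] op 0.0144
tool x,y,z [ 0.001  0.    -1.   ] [-1.    -0.023 -0.001] [-0.023  1.     0.   ] yaw of z 91.3
```

Call:
carry_out(increments=[[-10,0,0,0,-2.5,-28.3,5],[-10,0,0,0,-2.5,-28.3,5],[-10,0,0,0,-2.5,-28.3,5],[-10,0,0,0,-2.5,-28.3,5],[-6,0,0,0,-1,-17,5]])

```text
time: 63.82
ee_pos: [0.5386, -0.4342, 0.1685]
tcp_rot: [-154.6, 89.8, -17.4]
wrist_force: [-1.6, 3.3, 10.9]
opening: 0.0144
```

```bash
python3 st.py
```

```text
t 63.825 q [-38.9  24.3  26.4  91.9   0.1 -86.1] ee [ 0.5386 -0.4342  0.1685] F [-1.6  3.3 10.9] M [0.54 0.59 0.26] op 0.0144
tool x,y,z [ 0.004 -0.001 -1.   ] [-0.679 -0.734 -0.002] [-0.734  0.679 -0.004] yaw of z 137.2
```

Call:
carry_out(increments=[[-3,0,0,0,-0.3,-8,5],[-2,0,0,0,-0.2,-6,5],[0,0,0,0,0,-2,5],[0,0,0,0,0,0,5]])

```text
time: 64.32
ee_pos: [0.5495, -0.4432, 0.1686]
tcp_rot: [-161.2, 89.9, -19.2]
wrist_force: [-8.8, 2.0, 10.5]
opening: 0.015
```

```bash
python3 st.py
```

```text
t 64.325 q [-38.9  26.7  29.7  92.9   0.  -90.9] ee [ 0.5495 -0.4432  0.1686] F [-8.8  2.  10.5] M [0.49 1.82 0.26] op 0.015
tool x,y,z [ 0.002 -0.001 -1.   ] [-0.616 -0.788 -0.001] [-0.788  0.616 -0.002] yaw of z 142.0
```

Call:
carry_out(increments=[[0,0,0,0,0,0,40],[0,0,0,0,0,0,60],[0,0,0,-40,0,0,80],[0,0,0,-50,0,0,100],[0,0,0,-20,-38,0,100],[0,0,0,0,-38,0,100],[8.7,0,0,0,0,0,100],[8.7,0,0,0,0,0,100],[0,0,0,0,0,0,100],[0,0,0,0,0,0,60]])

```text
time: 65.58
ee_pos: [0.5971, -0.383, 0.2765]
tcp_rot: [-96.9, 89.9, 27.9]
wrist_force: [-0.5, -0.4, 0.7]
opening: 0.0698
```

```bash
python3 st.py; python3 -c "
from h import *
shot('wrist','w20')"
```

```text
t 65.575 q [-3.270e+01  3.240e+01  5.000e+01  1.075e+02  1.000e-01 -6.750e+01] ee [ 0.5971 -0.383   0.2765] F [-0.5 -0.4  0.7] M [-0.03  0.    0.  ] op 0.0698
tool x,y,z [ 0.002  0.001 -1.   ] [-0.821 -0.57  -0.002] [-0.57   0.821 -0.   ] yaw of z 124.8
```

View pics/w20.png

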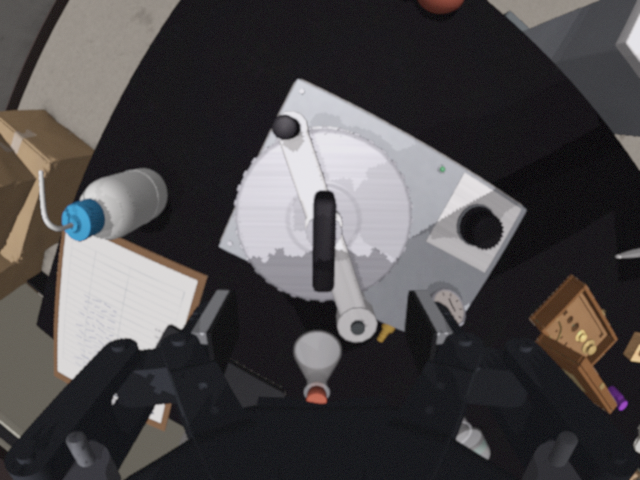

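```bash
python3 -c "
from h import *
T=np.load('pics/w20.npy')
crop('w20','w20a',280,170,370,310,5)
for u,v,z in ((324,205,.212),(322.5,289,.212)):
  q=plane('wrist',u,v,z,T);print(q.round(4),(T[:3,:3].T@(q-T[:3,3])*1e3).round(1))
"
```

```text
[ 0.573  -0.3987  0.212 ] [64.5 28.9  0.9]
[ 0.6162 -0.3697  0.212 ] [ 64.6 -23.2   0.1]
```

View pics/w20a.png

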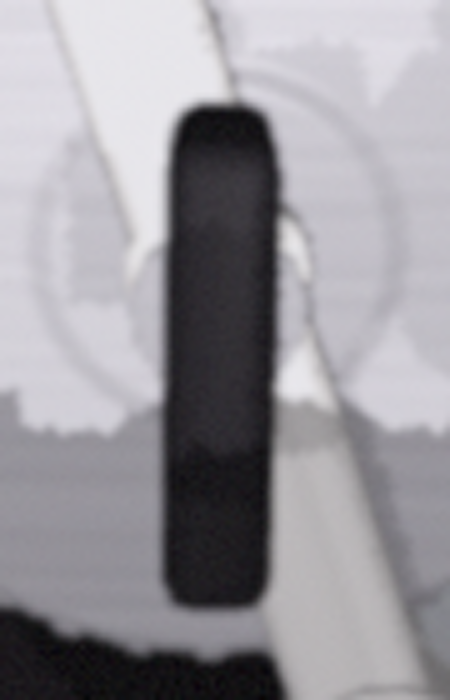

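Call:
carry_out(increments=[[0,0,0,20,3.5,0.3,60],[0,0,0,35,0,0,60],[0,0,0,30,0,0,60],[0,0,0,11.5,0,0,60],[0,0,0,0,0,0,5],[0,0,0,0,0,0,5],[0,0,0,0,0,0,5],[0,0,0,0,0,0,5],[0,0,0,0,0,0,5]], squeeze=60)

```text
time: 66.75
ee_pos: [0.5943, -0.3844, 0.1819]
tcp_rot: [-115.0, 89.8, 9.6]
wrist_force: [-2.3, 3.8, 5.4]
opening: 0.0131
```

```bash
python3 st.py
```

```text
t 66.75 q [-32.9  27.3  31.9  94.5   0.1 -67.6] ee [ 0.5943 -0.3844  0.1819] F [-2.3  3.8  5.4] M [ 0.94  0.81 -0.1 ] op 0.0131
tool x,y,z [ 0.003  0.001 -1.   ] [-0.823 -0.568 -0.003] [-0.568  0.823 -0.001] yaw of z 124.6
```

Call:
carry_out(increments=[[10,0,0,1,0,0,5],[10,0,0,1,0,0,5],[10,0,0,1,0,0,5],[10,0,0,1,0,0,5]])

```text
time: 67.25
ee_pos: [0.594, -0.3843, 0.1778]
tcp_rot: [-69.9, 89.8, 14.4]
wrist_force: [-4.9, 4.9, 6.9]
opening: 0.013
```

```bash
python3 st.py
```

```text
t 67.25 q [-32.9  27.2  31.3  94.    0.1 -27.2] ee [ 0.594  -0.3843  0.1778] F [-4.9  4.9  6.9] M [0.99 1.24 0.13] op 0.013
tool x,y,z [ 0.003  0.001 -1.   ] [-0.995  0.099 -0.003] [0.099 0.995 0.001] yaw of z 84.3
```

Call:
carry_out(increments=[[10,0,0,1,0,0,5],[10,0,0,1,0,0,5],[10,0,0,1,0,0,5],[10,0,0,1,0,0,5],[10,0,0,1,0,0,5],[10,0,0,1,0,0,5],[10,0,0,1,0,0,5]])

```text
time: 68.12
ee_pos: [0.594, -0.3838, 0.1707]
tcp_rot: [20.6, 89.8, 34.9]
wrist_force: [-5.7, 6.1, 6.1]
opening: 0.0132
```

```bash
python3 st.py
```

```text
t 68.125 q [-32.9  27.   30.3  93.2   0.1  42.8] ee [ 0.594  -0.3838  0.1707] F [-5.7  6.1  6.1] M [1.5  1.34 0.09] op 0.0132
tool x,y,z [ 0.002  0.002 -1.   ] [-0.247  0.969  0.001] [0.969 0.247 0.003] yaw of z 14.3
```

Call:
carry_out(increments=[[10,0,0,1,0,0,5],[10,0,0,1,0,0,5],[5,0,0,0.5,0,0,5],[0,0,0,0,0,0,5]])

```text
time: 68.62
ee_pos: [0.5941, -0.3837, 0.1682]
tcp_rot: [47.4, 89.8, 37.0]
wrist_force: [-3.6, 8.2, 5.0]
opening: 0.013
```

```bash
python3 st.py
```

```text
t 68.625 q [-32.9  27.   30.   92.9   0.2  67.5] ee [ 0.5941 -0.3837  0.1682] F [-3.6  8.2  5. ] M [ 1.59  1.3  -0.19] op 0.013
tool x,y,z [ 0.002  0.002 -1.   ] [0.181 0.983 0.002] [ 0.983 -0.181  0.002] yaw of z -10.4
```

Call:
carry_out(increments=[[4,0,0,0.3,0,0,5],[3,0,0,0,0,0,5],[0,0,0,0,0,0,5]])

```text
time: 69.0
ee_pos: [0.5938, -0.3833, 0.1678]
tcp_rot: [73.9, 89.8, 56.6]
wrist_force: [-7.7, 8.2, 7.5]
opening: 0.0133
```

```bash
python3 st.py
```

```text
t 69.0 q [-32.9  27.   29.9  92.9   0.2  74.4] ee [ 0.5938 -0.3833  0.1678] F [-7.7  8.2  7.5] M [1.95 1.79 1.02] op 0.0133
tool x,y,z [ 0.002  0.002 -1.   ] [0.298 0.955 0.003] [ 0.955 -0.298  0.001] yaw of z -17.3
```

Call:
carry_out(increments=[[4,0,0,0,0,0,5],[0,0,0,0,0,0,5]])

```text
time: 69.25
ee_pos: [0.593, -0.3829, 0.1679]
tcp_rot: [111.2, 89.8, 89.9]
wrist_force: [-11.5, 9.7, 9.4]
opening: 0.0132
```

```bash
python3 st.py
```

```text
t 69.25 q [-32.9  26.9  29.9  93.    0.2  78.4] ee [ 0.593  -0.3829  0.1679] F [-11.5   9.7   9.4] M [2.37 2.68 1.23] op 0.0132
tool x,y,z [ 0.     0.003 -1.   ] [0.363 0.932 0.003] [ 0.932 -0.363 -0.001] yaw of z -21.3
```

Call:
carry_out(increments=[[0,0,0,0,0,0,40],[0,0,0,0,0,0,60],[0,0,0,-40,0,0,80],[0,0,0,-50,0,0,100],[-6,0,0,-30,0,0,100],[-10,0,0,0,0,0,100],[-10,0,0,0,0,0,100],[-10,0,0,0,0,0,100],[-10,0,0,0,0,0,100],[-10,0,0,0,0,0,100],[-10,0,0,0,0,0,100],[-10,0,0,0,0,0,100]])

```text
time: 70.75
ee_pos: [0.5942, -0.3851, 0.2864]
tcp_rot: [-45.7, 89.8, 9.3]
wrist_force: [-0.7, -0.1, 0.7]
opening: 0.0854
```

Call:
carry_out(increments=[[-10,0,0,0,0,0,100],[-10,0,0,0,0,0,100],[-10,0,0,0,0,0,100],[-10,0,0,0,0,0,100],[-10,0,0,0,0,0,100],[-10,0,0,0,0,0,100],[-10,0,0,0,0,0,100],[-10,0,0,0,0,0,100],[-10,0,0,0,0,0,100],[0,0,0,0,0,0,100]])

```text
time: 72.0
ee_pos: [0.5942, -0.385, 0.2864]
tcp_rot: [-131.1, 89.9, 13.5]
wrist_force: [0.7, 0.1, 0.1]
opening: 0.0853
```

```bash
python3 st.py; python3 -c "
from h import *
shot('wrist','w21')"
```

```text
t 72.0 q [-3.300e+01  3.300e+01  5.200e+01  1.089e+02  1.000e-01 -8.750e+01] ee [ 0.5942 -0.385   0.2864] F [0.7 0.1 0.1] M [-0.06 -0.03 -0.01] op 0.0853
tool x,y,z [ 0.002  0.001 -1.   ] [-0.58  -0.814 -0.002] [-0.814  0.58  -0.002] yaw of z 144.5
```

View pics/w21.png

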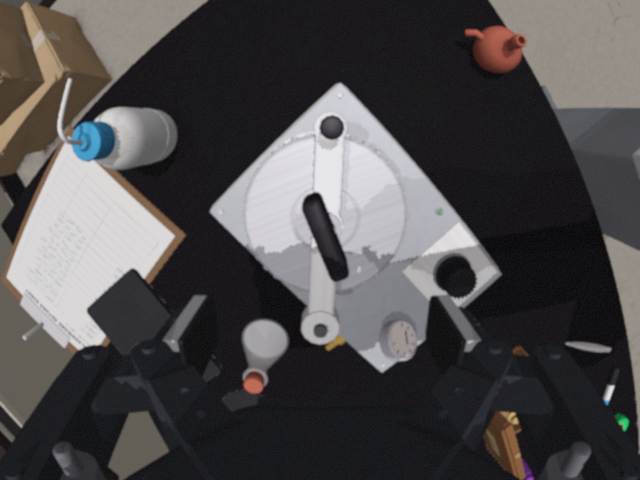

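Call:
carry_out(increments=[[0,0,0,0,-28,50,100],[0,0,0,0,-28,50,100],[0,0,0,0,-27,50,100],[0,0,0,50,0,0,100],[0,0,0,55,0,0,80],[0,0,0,50,0,0,70],[0,0,0,45,0,0,70],[0,0,0,25,0,0,70],[0,0,0,7,0,0,70],[0,0,0,0,0,0,70]])

```text
time: 73.3
ee_pos: [0.5214, -0.2315, 0.0551]
tcp_rot: [-129.7, 89.8, 14.9]
wrist_force: [-0.0, -0.4, -0.1]
opening: 0.06
```

```bash
python3 st.py
```

```text
t 73.3 q [-24.    7.9  -6.2  75.7   0.1 -78.5] ee [ 0.5214 -0.2315  0.0551] F [-0.  -0.4 -0.1] M [-0.   -0.06  0.02] op 0.06
tool x,y,z [ 0.003  0.001 -1.   ] [-0.581 -0.814 -0.002] [-0.814  0.581 -0.002] yaw of z 144.5
```

Call:
carry_out(increments=[[0,0,0,0,0,1.8,50],[0,0,0,0,0,0,20],[0,0,0,0,0,0,20],[0,0,0,0,0,0,20],[0,0,0,0,0,0,20],[0,0,0,0,0,0,20]], squeeze=70)

```text
time: 74.05
ee_pos: [0.5201, -0.2305, 0.0563]
tcp_rot: [-142.3, 89.8, 2.2]
wrist_force: [-2.7, 0.4, 6.3]
opening: 0.035
```

```bash
python3 st.py
```

```text
t 74.05 q [-24.    7.6  -6.5  75.8   0.1 -78.5] ee [ 0.5201 -0.2305  0.0563] F [-2.7  0.4  6.3] M [ 0.21  0.5  -0.03] op 0.035
tool x,y,z [ 0.004  0.    -1.   ] [-0.58  -0.815 -0.002] [-0.815  0.58  -0.003] yaw of z 144.6
```

Call:
carry_out(increments=[[7.5,0,0,0,0,0,20],[0,0,0,0,0,0,20]])

```text
time: 74.3
ee_pos: [0.5201, -0.2305, 0.0563]
tcp_rot: [-133.2, 89.8, 3.8]
wrist_force: [-2.4, 2.0, 6.1]
opening: 0.0348
```

```bash
python3 st.py
```

```text
t 74.3 q [-24.    7.6  -6.5  75.8   0.1 -70.9] ee [ 0.5201 -0.2305  0.0563] F [-2.4  2.   6.1] M [0.29 0.56 0.03] op 0.0348
tool x,y,z [ 0.004  0.    -1.   ] [-0.682 -0.731 -0.003] [-0.731  0.682 -0.003] yaw of z 137.0
```

Call:
carry_out(increments=[[7.5,0,0,0,0,0,20],[0,0,0,0,0,0,20]])

```text
time: 74.55
ee_pos: [0.5201, -0.2305, 0.0563]
tcp_rot: [-125.5, 89.8, 3.9]
wrist_force: [-1.2, 0.8, 7.1]
opening: 0.0353
```

```bash
python3 st.py
```

```text
t 74.55 q [-24.    7.6  -6.5  75.8   0.1 -63.4] ee [ 0.5201 -0.2305  0.0563] F [-1.2  0.8  7.1] M [0.31 0.48 0.02] op 0.0353
tool x,y,z [ 0.004  0.    -1.   ] [-0.772 -0.636 -0.003] [-0.636  0.772 -0.002] yaw of z 129.5
```

Call:
carry_out(increments=[[7.5,0,0,0,0,0,20],[0,0,0,0,0,0,20]])

```text
time: 74.8
ee_pos: [0.5201, -0.2305, 0.0564]
tcp_rot: [-119.3, 89.8, 2.6]
wrist_force: [-2.8, 1.5, 6.0]
opening: 0.0352
```

```bash
python3 st.py
```

```text
t 74.8 q [-24.    7.6  -6.5  75.8   0.1 -55.9] ee [ 0.5201 -0.2305  0.0564] F [-2.8  1.5  6. ] M [ 0.22  0.52 -0.19] op 0.0352
tool x,y,z [ 0.004  0.    -1.   ] [-0.848 -0.529 -0.003] [-0.529  0.848 -0.002] yaw of z 122.0
```

Call:
carry_out(increments=[[7.5,0,0,0,0,0,20],[0,0,0,0,0,0,20]])

```text
time: 75.05
ee_pos: [0.5201, -0.2305, 0.0564]
tcp_rot: [-111.4, 89.8, 3.1]
wrist_force: [-2.3, 0.5, 6.9]
opening: 0.035
```

```bash
python3 st.py
```

```text
t 75.05 q [-24.    7.6  -6.5  75.8   0.1 -48.4] ee [ 0.5201 -0.2305  0.0564] F [-2.3  0.5  6.9] M [ 0.25  0.51 -0.02] op 0.035
tool x,y,z [ 0.004  0.    -1.   ] [-0.91  -0.414 -0.004] [-0.414  0.91  -0.001] yaw of z 114.5
```

Call:
carry_out(increments=[[7.5,0,0,0,0,0,20],[7.5,0,0,0,0,0,20],[7.5,0,0,0,0,0,20],[0,0,0,0,0,0,20]])

```text
time: 75.55
ee_pos: [0.5201, -0.2305, 0.0564]
tcp_rot: [-87.7, 89.8, 4.2]
wrist_force: [-2.2, 0.9, 7.5]
opening: 0.0353
```

```bash
python3 st.py
```

```text
t 75.55 q [-24.    7.6  -6.5  75.8   0.1 -25.9] ee [ 0.5201 -0.2305  0.0564] F [-2.2  0.9  7.5] M [ 0.24  0.6  -0.06] op 0.0353
tool x,y,z [ 0.004  0.    -1.   ] [-0.999 -0.034 -0.004] [-0.034  0.999  0.   ] yaw of z 92.0
```

Call:
carry_out(increments=[[7.5,0,0,0,0,0,20],[0,0,0,0,0,0,20]])

```text
time: 75.8
ee_pos: [0.52, -0.2304, 0.0563]
tcp_rot: [-80.6, 89.8, 3.9]
wrist_force: [-2.8, 2.2, 6.2]
opening: 0.0353
```

```bash
python3 st.py
```

```text
t 75.8 q [-23.9   7.6  -6.5  75.8   0.1 -18.4] ee [ 0.52   -0.2304  0.0563] F [-2.8  2.2  6.2] M [ 0.25  0.57 -0.04] op 0.0353
tool x,y,z [ 0.004  0.    -1.   ] [-0.995  0.096 -0.004] [0.096 0.995 0.001] yaw of z 84.5
```

Call:
carry_out(increments=[[7.5,0,0,0,0,0,20],[0,0,0,0,0,0,20]])

```text
time: 76.05
ee_pos: [0.5201, -0.2304, 0.0564]
tcp_rot: [-72.5, 89.8, 4.5]
wrist_force: [-2.4, 2.3, 5.7]
opening: 0.0353
```

```bash
python3 st.py
```

```text
t 76.05 q [-23.9   7.6  -6.5  75.8   0.1 -10.9] ee [ 0.5201 -0.2304  0.0564] F [-2.4  2.3  5.7] M [0.4  0.57 0.02] op 0.0353
tool x,y,z [ 0.004  0.    -1.   ] [-0.974  0.225 -0.004] [0.225 0.974 0.001] yaw of z 77.0
```

Call:
carry_out(increments=[[7.5,0,0,0,0,0,20],[7.5,0,0,0,0,0,20],[7.5,0,0,0,0,0,20],[0,0,0,0,0,0,20]])

```text
time: 76.55
ee_pos: [0.52, -0.2303, 0.0563]
tcp_rot: [-48.9, 89.8, 5.6]
wrist_force: [-2.1, 1.8, 6.3]
opening: 0.035
```

```bash
python3 st.py
```

```text
t 76.55 q [-23.9   7.6  -6.5  75.8   0.1  11.6] ee [ 0.52   -0.2303  0.0563] F [-2.1  1.8  6.3] M [0.32 0.67 0.02] op 0.035
tool x,y,z [ 0.004  0.    -1.   ] [-0.814  0.581 -0.003] [0.581 0.814 0.002] yaw of z 54.5
```

Call:
carry_out(increments=[[7.5,0,0,0,0,0,20],[7.5,0,0,0,0,0,20],[7.5,0,0,0,0,0,20],[7.5,0,0,0,0,0,20],[7.5,0,0,0,0,0,20],[7.5,0,0,0,0,0,20],[7.5,0,0,0,0,0,20],[7.5,0,0,0,0,0,20],[0,0,0,0,0,0,20],[0,0,0,0,0,0,20]])

```text
time: 77.8
ee_pos: [0.5201, -0.2302, 0.0563]
tcp_rot: [15.5, 89.8, 10.1]
wrist_force: [-1.4, 2.6, 6.2]
opening: 0.0351
```

```bash
python3 st.py
```

```text
t 77.8 q [-23.9   7.6  -6.5  75.8   0.1  71.5] ee [ 0.5201 -0.2302  0.0563] F [-1.4  2.6  6.2] M [ 0.56  0.7  -0.05] op 0.0351
tool x,y,z [ 0.004  0.001 -1.   ] [0.094 0.996 0.001] [ 0.996 -0.094  0.004] yaw of z -5.4
```

Call:
carry_out(increments=[[0,0,0,0,0,0,45],[0,0,0,0,0,0,60],[0,0,0,0,0,0,70],[0,0,0,-10,0,0,75],[0,0,0,-30,0,0,100],[0,0,0,-50,0,0,100],[0,0,0,-50,0,0,100],[0,0,0,-50,0,0,100],[0,0,0,-40,0,0,100],[0,0,0,0,0,0,100],[0,0,0,0,0,0,100]])

```text
time: 79.18
ee_pos: [0.5191, -0.2306, 0.2842]
tcp_rot: [33.9, 89.9, 28.4]
wrist_force: [-0.3, -0.2, -0.9]
opening: 0.0852
```

```bash
python3 st.py; python3 -c "
from h import *
shot('wrist','w22');shot('scene','s10');crop('s10','s10a',350,235,510,375,4)"
```

```text
t 79.175 q [-2.400e+01  9.100e+00  2.060e+01  1.014e+02  1.000e-01  7.140e+01] ee [ 0.5191 -0.2306  0.2842] F [-0.3 -0.2 -0.9] M [ 0.07  0.03 -0.01] op 0.0852
tool x,y,z [ 0.002  0.001 -1.   ] [0.094 0.996 0.001] [ 0.996 -0.094  0.002] yaw of z -5.4
```

View pics/w22.png

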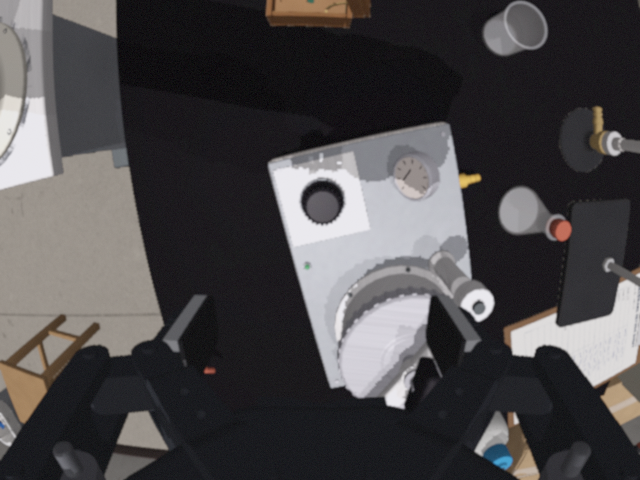

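View pics/s10a.png

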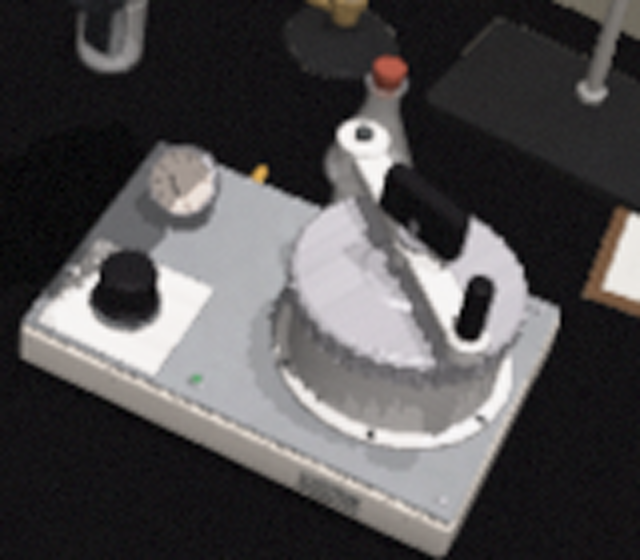

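```bash
python3 -c "
from workcell import job_done
print(job_done())"; python3 st.py
```

```text
the job is handed in; nothing more can be done
None
the job is handed in; nothing more can be done
```

I handed the job in at about 79 s of the 210 s. Every step was carried out, but I could not confirm the selector's position by eye because the knob is blank.

- **Venting:** I turned the selector about 215° anticlockwise (it starts at most 210° up) until the torque rose to about 1.3 N m. I then re-gripped and turned about 70° more. Torque there was erratic: it peaked at about 0.9 N m, but many readings were near zero, including those at the hardest grip. I read this as slipping against the end stop, not as clean proof of it.
- **Lid off:** I unscrewed it about 138° to its stop and swung it aside to about 2.28 rad.
- **Vials:** The stand looked shifted 1–2 cm and the vials were leaning, so I measured again before each pick. All three vials (white, black, white) were pressed lightly onto the pot floor. The wrist and scene pictures show them upright inside the pot. Furthest out is the last one, by my estimate about 40 mm from the pot's centre, against the 56 mm limit.
- **Lid on:** I swung the arm back until it resisted, with the handle within 1 mm of where it started. I then screwed the lid down until torque reached 1.0–1.2 N m. The last pictures show the lid and bar as at the start.
- **Vacuum:** I re-gripped the selector on its axis and turned it 150° clockwise. Torque stayed at about 0.2 N m or less, so there was no sign of slipping, and it read near zero when I let go. Five clicks therefore depends on the knob having been at its end stop when I began. I did not check it against the far stop, because that would have turned it past five clicks.

At hand-in the arm was clear of everything and wrist force was under 1 N.

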